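# Check the bread-warming tile with the bench thermometer

## Robot

A 6-joint arm with a two-finger parallel gripper is mounted at the origin on the work surface. World frame = base frame: x ahead of the robot, y to its left, z up, the work surface at z = 0. Lengths are in mm, angles in rad, forces in N, time in s.
With the tool pointing down it reaches from about 275 to 750 mm from the base axis. Payload 10.2 kg.
Tool frame: the origin (TCP) lies at the very end of the fingers, on their centre line; the grasp point (between the pads) lies 19 mm behind it (ctrl.tcp_to_grasp is the distance from the TCP to the grasp point, in mm); z points along the fingers, y is the direction in which the jaws open and shut (so a half turn about z gives the same grasp; the last joint's range is limited). The gripper opens to 85 mm and grips with 20 to 120 N. Pads are 22 mm wide; open, the fingers measure 114 mm over their backs; the gripper's body (76 mm by 85 mm) begins 54 mm behind the grasp point. The pads swing forward as they close: fully open they stand 13 mm farther back than shut.
Start: joints at [0.95, 0.313, 1.498, -0, 1.331, -0.223], TCP at [203.393, 484.007, 231.294] pointing down, gripper open.
Joint ranges: [-2.94, 2.94], [-0.97, 2.17], [0.19, 2.56], [-1.23, 4.37], [0.02, 3.11], [-2.88, 2.88]. Speed limits (rad/s): [2.39, 2.39, 3.01, 3.14, 3.14, 3.14].

## Interface

Orientations are given as a unit quaternion [w, x, y, z].
In Python, from rig import ctrl, cams, job gives the robot as it stands. The module is installed in compiled form; this text tells all that it offers.
- The arm moves only by the tool drive_tool, never from a script. Its arguments are lists of equal length, an entry for each row: "gripper": the opening, from 0 (shut) to 1 (fully open); "dp": the shift along the tool's x, y, z normalised to -1 to 1, where 1 is 0.2 m, a list of three; "twist": the turn about the tool's z normalised to -1 to 1, where 1 is 90 degrees. In form: {"gripper": [gripper, ...], "dp": [[tx, ty, tz], ...], "twist": [twist, ...]}. A call has 1 to 20 rows; each row is the pose to reach, as a shift and turn from the pose commanded when the call began, along the tool's axes at that moment; what a row does not reach only later rows make up. A row lasts 1/10 s, in which the tool goes at most 50 mm and 8.59 degrees, less where a joint would pass 70% of its speed; a pose out of reach is approached as far as the arm can. A call with a number of a shift or a turn outside -1 to 1 is refused whole. A call with a gripper value outside its range is refused whole. The fingers move at their own pace and stop on an object; "newtons" is the grip in N (left out, the last holds). Time passes only in rows, so rows that repeat a pose let the fingers close. It gives the time, the measured TCP pose, the force and the opening at its end, in the units of the state.
- ctrl.sense(): the state, without advancing time (a new reading comes with each control period).
- cams.capture(name): name is "scene" or "top" or "wrist"; returns a dict with "pixels" (480x640x3 uint8, red, green, blue), "camera_matrix" (3x3 intrinsics, pixels), "xyz" and "orientation" of the camera in the world; the wrist camera has in their place "hand_eye" (4x4, takes a point from camera to tool coordinates, whose origin is the TCP and whose axes are the flange's). Camera axes: x right, y down, z forward; pixel columns grow to the right and rows downward; lengths in mm; the calibration is good to about 2 mm. A picture is of the moment at which its call begins: read the wrist's pose just before it. There is no depth.
- job.finish_job(): hands the job in, once; it reports no verdict.
The state is a dict: "time_s": time; "joints": joint angles; "dq": joint speeds; "tau": joint torques, N m; "eef_pos": TCP position; "ee_rot": TCP orientation; "force": force on the tool from outside, world axes, zero at the start; "wrist_torque": the same for the moment, N m; "grip_width": opening from 0.0 (shut) to 1.0 (fully open).
Only numpy, scipy, OpenCV 4.12 (cv2) and the standard library are available. Lean on these libraries where they do the work, as an engineer would, in place of code of your own. Each camera call takes 0.05 s, during which the arm holds its last target.

## Task

Check the terracotta bread-warming tile with the bench infrared thermometer: press down one end of the tile in its wooden box so that the other end tips up, take it out and lay it (do not drop it) flat on the thermometer's raised steel plate, centred and lengthwise on it, and let go. Then squeeze the thermometer's trigger all the way against its stop, keep it there for a good second and let it spring back. The tile stays on the plate, and the canister, bowl, glass and mug round about stay standing where they are.

Things in the scene. Friction and masses are not known exactly. Their poses are not given: they have to be found in the camera images.
- tile_center (a point): Centre (half-way up) of the loose flat terracotta tile, 56 (its x) x 130 (its y) x 14 (z) mm, about 0.19 kg; z points up out of its face. It starts level, flush with the top of the wooden tile box (2 mm slots beside its long edges, 7 mm at its ends), so it can be gripped only after an end has been tipped up.
- tile_box: Fixed wooden box, 88 (x) x 176 (y) x 57 (z) mm, origin at the centre of its underside, x, y and z as for the tile. Open top: the well is 60 x 144 mm and leaves the space under the tile free down to 5 mm above the shelf. The tile lies in it on a narrow steel cradle (44 mm wide, covers no part of the tile's long edges; lips 5 mm up at the tile's ends) that rocks about the box's x axis, 50 mm above the shelf (at the tile's centre).
- rocker (a joint): Tilt of that cradle (rad): 0 level (start), from -0.45 to +0.45; positive: the +y end of box and tile is up and the -y end down. It stays where it is left (stiff friction hinge, 0.15 N m: about 4 N pressed down 40 mm from the middle). At full tilt the tile's raised end stands about 28 mm above level, so that its last 30 mm are clear above the box rim and can be gripped across the 56 mm width; the pressed end goes into the well.
- thermometer: Fixed bench thermometer, origin at the centre of the underside of its grey foot, 120 (x) x 300 (y) x 12 (z) mm. Towards -y it carries the raised steel plate, towards +y (on the line x = 0, at y = +90 mm) the upright black grip, and a 34 mm thick sensor head that points from the grip towards the plate: it reaches from y = 72 to y = 24 mm, 45 to 97 mm above the shelf.
- plate_center (a point): Centre of the top face of the raised steel plate, 46 (x) x 120 (y) mm, its top 26 mm above the shelf and 14 mm above the foot; axes as the thermometer. The tile belongs here with its length along the thermometer's y; it overhangs the plate by 5 mm all round.
- grip_center (a point): Point on the axis of the thermometer's fixed upright grip, 155 mm above the shelf; axes as the thermometer. The grip is 28 (x) x 24 (y) mm and ends 185 mm above the shelf. The trigger stands on its -y side. At this height, grip and trigger together measure 50 mm along y when released (from +12 to -38 mm) and 38 mm (to -26 mm) when squeezed fully.
- trigger (a joint): Squeeze angle (rad) of the steel trigger: 0 released, 0.2 at its stop. A sprung lever, 22 mm wide, 8 mm thick and 85 mm long, that stands up from a hinge 95 mm above the shelf and 22 mm to the -y side of the grip's axis, and leans 0.2 rad away from the grip when released. Its top reaches 176 mm above the shelf. Squeezing moves it towards the grip (+y); it takes about 3 to 10 N at the height of grip_center and springs back by itself.
- canister: Brushed steel tea canister, round, 88 mm wide, 178 mm tall, origin at the centre of its underside. Stands close to one end of the tile box. Bystander: not to be shifted (more than 40 mm) or tipped.
- bowl: White bowl, 84 mm wide, 50 mm tall, origin at the centre of its underside, close to the other end of the tile box. Bystander, as the canister.
- tea_glass: Clear tea glass, 60 mm wide, 85 mm tall, origin at the centre of its underside, beside the tile box. Bystander, as the canister.
- mug: Brown ceramic mug, 82 mm wide without its handle (to its +y, about 30 mm more), 92 mm tall, origin at the centre of its underside, beyond the thermometer. Bystander, as the canister.

How it is judged:
By the outcome, as a careful person would: the job done as asked, in the order asked, and still so for the second after the job is handed in, with the robot touching nothing.
It also fails if it takes over 64 s, if anything falls off the work surface, if the arm or the gripper's body presses on something with over 40 N, if the wrist force passes 120 N, or if a joint passes its speed limit or range.

## Working session

There is one attempt and no reset: what is moved stays moved. The work goes in short steps, Python scripts to look and compute and a tool call to move; the robot and the scene stay as the last step left them, time stands still between calls to the robot, and variables do not carry over. Pictures are saved under pics/ and viewed, and the job is handed in when it is done.

Besides the shell and the picture viewer there is one more tool, called after "Emit:" as name([rows], argument=value, ...), one row to a line, values as JSON. drive_tool: Moves the arm, as the interface text tells. Scaled input: -1 to 1 covers 0.2 m each way for a shift and 90 degrees each way for a turn. Its arguments: {"type":"object","properties":{"gripper":{"type":"array","items":{"type":"number"}},"dp":{"type":"array","items":{"type":"array","items":{"type":"number"}}},"twist":{"type":"array","items":{"type":"number"}},"newtons":{"type":"number"}},"required":["gripper","dp","twist"]}

```bash
mkdir -p pics
python3 - <<'E'
from rig import ctrl,cams
import cv2,pickle
print(ctrl.sense(), ctrl.tcp_to_grasp)
d={}
for n in ["scene","top","wrist"]:
    c=cams.capture(n); d[n]=c
    cv2.imwrite(f"pics/{n}0.png",c["pixels"][:,:,::-1])
    print(n,{k:v for k,v in c.items() if k!="pixels"})
pickle.dump(d,open("d0.pkl","wb"))
E
```

```text
{'time_s': 0.0, 'joints': array([ 9.49592241e-01,  3.13436830e-01,  1.49847967e+00,  1.14063242e-05,
        1.33095684e+00, -2.23383076e-01]), 'dq': array([-6.99295399e-04,  1.04294744e-07,  3.23548103e-04, -3.15060923e-04,
       -1.37766751e-03, -9.72214751e-04]), 'tau': array([-1.94520573e-03, -4.12274587e+01, -2.59732264e+01, -3.21314556e-04,
        4.24287660e-03, -1.66056225e-05]), 'eef_pos': array([203.23439831, 483.78264738, 230.72577525]), 'ee_rot': array([-2.67498544e-04,  1.97602726e-01,  9.80281976e-01, -5.81817720e-04]), 'force': array([-0.20960494,  0.17937042,  0.04552517]), 'wrist_torque': array([ 0.00862505, -0.04193785, -0.00819821]), 'grip_width': 0.9957135613772937} 18.700000000000003
scene {'camera_matrix': array([[437.44666452,   0.        , 316.35248436],
       [  0.        , 437.44666452, 244.62346382],
       [  0.        ,   0.        ,   1.        ]]), 'xyz': array([1182.67394956,  741.53299031,  712.8221578 ]), 'orientation': array([-0.16567732,  0.2976404 ,  0.82144666, -0.45736921])}
top {'camera_matrix': array([[568.79608052,   0.        , 324.35740412],
       [  0.        , 568.79608052, 243.65234255],
       [  0.        ,   0.        ,   1.        ]]), 'xyz': array([ 330.34096915,  -13.70124885, 1546.94273712]), 'orientation': array([ 0.06371586, -0.70158466,  0.70772082, -0.05338993])}
wrist {'camera_matrix': array([[381.6171396 ,   0.        , 315.10114584],
       [  0.        , 381.6171396 , 238.69834219],
       [  0.        ,   0.        ,   1.        ]]), 'hand_eye': array([[ 3.68098943e-04, -9.59657924e-01, -2.81169938e-01,
         7.06511930e+01],
       [ 9.99999049e-01,  7.26911888e-04, -1.17184704e-03,
        -1.29966405e-01],
       [ 1.32895807e-03, -2.81169239e-01,  9.59657279e-01,
        -1.41421229e+02],
       [ 0.00000000e+00,  0.00000000e+00,  0.00000000e+00,
         1.00000000e+00]])}
```

View pics/scene0.png

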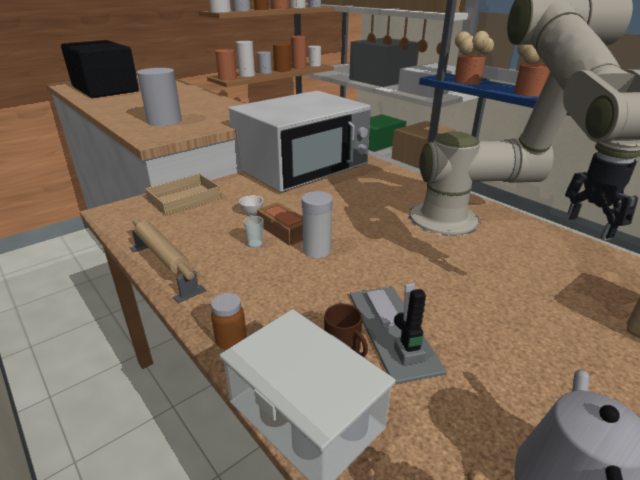

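View pics/top0.png

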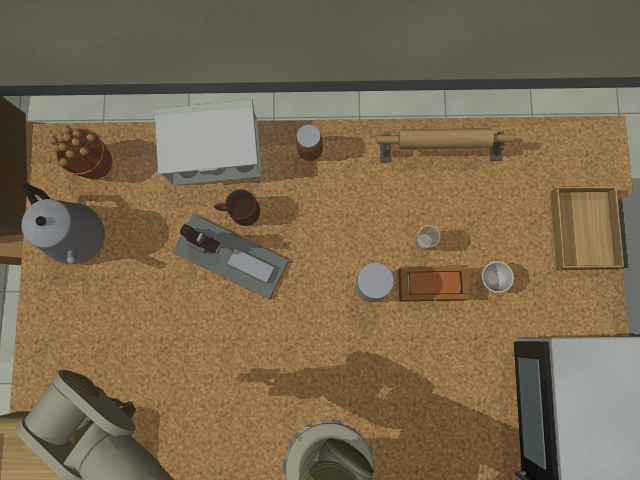

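View pics/wrist0.png

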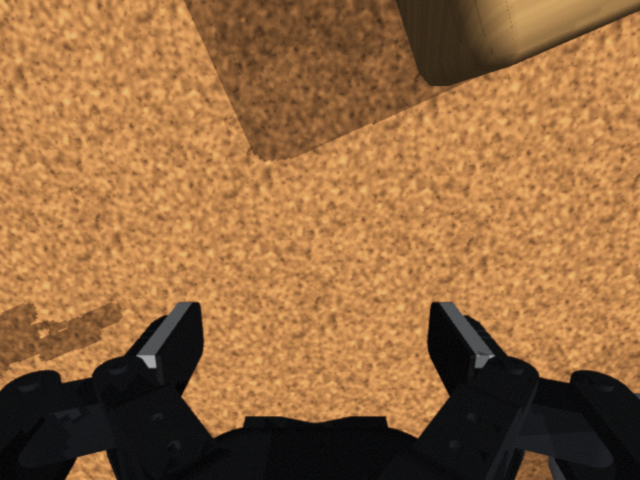

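The top view shows the tile box at about (434,283) with the canister (375,282) and bowl (497,277) at its ends and the glass at (428,237). The thermometer is at (232,256) with its grip at (200,236), and the mug is at (241,207). I'll enlarge these next.

```bash
cat > h.py <<'E'
import numpy as np,cv2,pickle
from scipy.spatial.transform import Rotation as R
def q2R(q): return R.from_quat([q[1],q[2],q[3],q[0]]).as_matrix()
def pix2w(c,u,v,z,pose=None):
    K=c["camera_matrix"]; d=np.linalg.inv(K)@np.array([u,v,1.])
    if pose is not None:
        T=np.eye(4);T[:3,:3]=q2R(pose[1]);T[:3,3]=pose[0]; T=T@np.array(c["hand_eye"]); Rm,o=T[:3,:3],T[:3,3]
    else: Rm,o=q2R(c["orientation"]),c["xyz"]
    w=Rm@d; return o+w*(z-o[2])/w[2]
def proj(c,P,pose=None):
    K=c["camera_matrix"]
    if pose is not None:
        T=np.eye(4);T[:3,:3]=q2R(pose[1]);T[:3,3]=pose[0]; T=T@np.array(c["hand_eye"]); Rm,o=T[:3,:3],T[:3,3]
    else: Rm,o=q2R(c["orientation"]),c["xyz"]
    x=K@(Rm.T@(np.array(P)-o)); return x[:2]/x[2]
def crop(c,x0,y0,w,h,s,name):
    im=c["pixels"][y0:y0+h,x0:x0+w,::-1]; im=cv2.resize(im,None,fx=s,fy=s,interpolation=cv2.INTER_CUBIC); cv2.imwrite("pics/"+name,im)
E
python3 - <<'E'
from h import *
d=pickle.load(open("d0.pkl","rb"));c=d["top"]
crop(c,350,215,180,100,4,"c1.png")
crop(c,160,185,150,130,5,"c2.png")
E
```

```text
(no output)
```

View pics/c1.png

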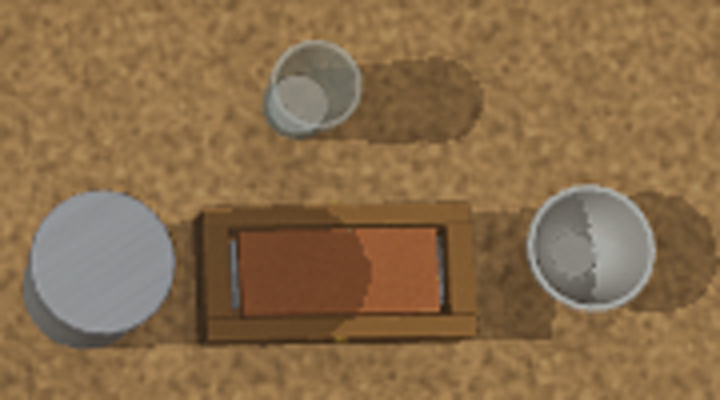

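View pics/c2.png

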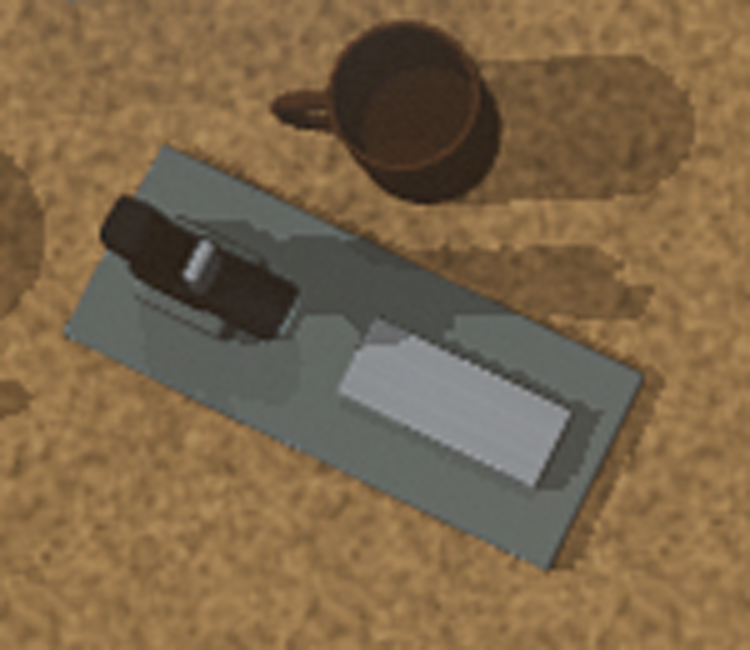

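Run:
```python
from h import *
np.set_printoptions(precision=1,suppress=True)
c=pickle.load(open("d0.pkl","rb"))["top"]
def P(x0,y0,s,px,z): return pix2w(c,x0+(px[0]+.5)/s-.5,y0+(px[1]+.5)/s-.5,z)
f=np.array([P(160,185,5,p,12) for p in [(165,147),(642,375),(548,568),(66,335)]])
pl=np.array([P(160,185,5,p,26) for p in [(380,318),(572,410),(533,488),(338,392)]])
ti=np.array([P(350,215,4,p,57) for p in [(240,231),(438,227),(438,311),(243,315)]])
for n,a in (("foot",f),("plate",pl),("tile",ti)):
    m=a.mean(0); e=(a[0]+a[3]-a[1]-a[2])/2
    w=(a[0]+a[1]-a[2]-a[3])/2
    print(n,m,np.linalg.norm(e),np.linalg.norm(w),"yaw +y",np.degrees(np.arctan2(e[1],e[0])),np.degrees(np.arctan2(w[1],w[0])))
print("canister",P(350,215,4,(103,262),178),P(350,215,4,(31,262),178),P(350,215,4,(175,262),178))
print("bowl",P(350,215,4,(592,248),50)); print("glass",P(350,215,4,(316,86),85))
print("mug",P(160,185,5,(405,95),92)); print("grip top", P(160,185,5,(125,222),185))
```

```text
foot [556.9 265.2  12. ] 295.45675892297976 116.41316388498663 yaw +y 63.92096849311328 -25.88704358428039
plate [528.6 207.   26. ] 117.60354928707312 46.352050138091634 yaw +y 63.68581900508062 -27.41997023607135
tile [ 474.2 -280.6   57. ] 128.3792196839115 55.12962109502166 yaw +y 90.65935276353623 -1.2333044540280533
canister [ 469.1 -116.9  178. ] [469.5 -73.5 178. ] [ 468.7 -160.2  178. ]
bowl [ 488.5 -447.9   50. ]
glass [ 592.3 -264.9   85. ]
mug [683.  226.3  92. ]
grip top [598.1 347.3 185. ]
```

```bash
cat >> h.py <<'E'
def plan(targets,yaw=None,base=None):
    """targets world xyz; yaw (deg) of tool x wanted; prints dp, twist"""
    from rig import ctrl
    s=ctrl.sense(); p=s["eef_pos"] if base is None else np.array(base); M=q2R(s["ee_rot"])
    y0=np.degrees(np.arctan2(M[1,0],M[0,0])); print("t",round(s["time_s"],2),"pos",np.round(s["eef_pos"],1),"yaw",round(y0,2),"tilt",np.round(M[2],4),"F",np.round(s["force"],1),"g",round(s["grip_width"],3),"q",np.round(s["joints"],2))
    for t in targets: print("  ->",t,np.round(M.T@(np.array(t)-p)/200,4))
    if yaw is not None: print("  twist",round(((y0-yaw+180)%360-180)/90,4))
E
python3 -c "
from h import *
plan([[300,330,260]],90)"
```

```text
t 0.15 pos [203.3 483.8 230.9] yaw 157.21 tilt [ 2.e-04 -1.e-03 -1.e+00] F [ 0.2 -0.4 -0.6] g 1.002 q [ 0.95  0.31  1.5  -0.    1.33 -0.22]
  -> [300, 330, 260] [-0.7437 -0.5219 -0.1454]
  twist 0.7467
```

Emit:
drive_tool([
  [-0.2, -0.13, -0.1],
  [-0.4, -0.26, -0.14],
  [-0.6, -0.4, -0.145],
  [-0.74, -0.52, -0.145],
  [-0.74, -0.52, -0.145],
  [-0.74, -0.52, -0.145],
  [-0.74, -0.52, -0.145],
  [-0.74, -0.52, -0.145],
], gripper=[0, 0, 0, 0, 0, 0, 0, 0], twist=[0.09, 0.18, 0.27, 0.36, 0.45, 0.54, 0.63, 0.747])

```text
time_s: 0.95
eef_pos: [299.5, 330.6, 260.2]
ee_rot: [-0.0, 0.697, 0.717, -0.0]
force: [1.0, 0.5, -0.0]
grip_width: 0.002
```

```bash
python3 -c "
from h import *
plan([[350,160,260],[380,0,260]],90)"
```

```text
t 0.95 pos [299.5 330.6 260.2] yaw 91.56 tilt [-2.e-04 -3.e-04 -1.e+00] F [ 1.   0.5 -0. ] g 0.002 q [0.57 0.12 1.67 0.   1.36 0.54]
  -> [350, 160, 260] [-0.8597  0.2291  0.0009]
  -> [380, 0, 260] [-1.6635e+00  3.5730e-01  1.0000e-03]
  twist 0.0173
```

Emit:
drive_tool([
  [-0.24, 0.03, 0],
  [-0.48, 0.06, 0],
  [-0.72, 0.12, 0],
  [-0.96, 0.17, 0],
  [-1, 0.2, 0],
], gripper=[0, 0, 0, 0, 0], twist=[0.017, 0.017, 0.017, 0.017, 0.017])

```text
time_s: 1.45
eef_pos: [346.8, 128.6, 260.3]
ee_rot: [0.0, 0.707, 0.707, -0.0]
force: [0.7, 0.3, 0.3]
grip_width: 0.003
```

Emit:
drive_tool([
  [-0.24, 0.0, 0],
  [-0.48, 0.0, 0],
  [-0.72, 0, 0],
  [-0.96, 0, 0],
  [-1, 0, 0],
], gripper=[0, 0, 0, 0, 0], twist=[0, 0, 0, 0, 0])

```text
time_s: 1.95
eef_pos: [347.5, -71.1, 260.2]
ee_rot: [0.0, 0.707, 0.708, -0.0]
force: [0.1, -0.0, 0.4]
grip_width: 0.001
```

```bash
python3 -c "
from h import *
plan([[474,-260,260]],90)"
```

```text
t 1.95 pos [347.5 -71.1 260.2] yaw 90.09 tilt [-5.e-04 -4.e-04 -1.e+00] F [ 0.1 -0.   0.4] g 0.001 q [-0.54 -0.1   1.89 -0.    1.36 -0.54]
  -> [474, -260, 260] [-0.9452  0.6311  0.0011]
  twist 0.001
```

Emit:
drive_tool([
  [-0.2, 0.13, 0],
  [-0.4, 0.27, 0],
  [-0.6, 0.4, 0],
  [-0.8, 0.53, 0],
  [-0.945, 0.63, 0],
  [-0.945, 0.63, 0],
], gripper=[0, 0, 0, 0, 0, 0], twist=[0, 0, 0, 0, 0, 0])

```text
time_s: 2.55
eef_pos: [476.6, -257.5, 258.6]
ee_rot: [-0.001, 0.705, 0.709, -0.0]
force: [0.4, 0.9, -0.6]
grip_width: 0.001
```

```bash
cat > look.py <<'E'
import sys
from h import *
from rig import ctrl,cams
def look(n):
    s=ctrl.sense(); c=cams.capture("wrist"); cv2.imwrite(f"pics/{n}.png",c["pixels"][:,:,::-1])
    c["pose"]=(s["eef_pos"],s["ee_rot"]); pickle.dump(c,open(n+".pkl","wb")); print(np.round(s["eef_pos"],1),s["time_s"])
if __name__=="__main__": look(sys.argv[1])
E
python3 look.py w1
```

```text
[ 476.6 -257.5  258.6] 2.55
```

View pics/w1.png

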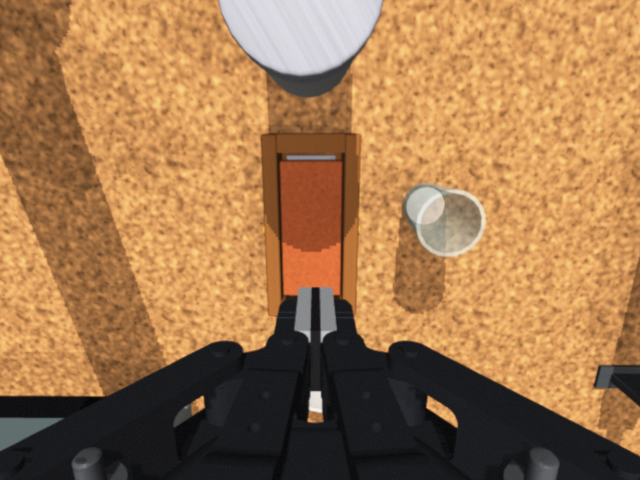

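The wrist view shows the tile from (281,160) to (342,160) at the canister end. The canister foot is at (308,95) and the glass is at (450,222). The fingers hide the bowl end. I'll enlarge the box.

```bash
python3 -c "
from h import *
c=pickle.load(open('w1.pkl','rb')); crop(c,240,120,140,210,2.8,'w1c.png')"
```

```text
(no output)
```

View pics/w1c.png

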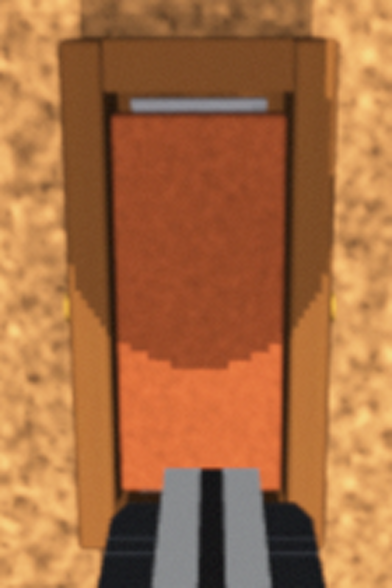

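Run:
```python
from h import *
np.set_printoptions(precision=1,suppress=True)
c=pickle.load(open('w1.pkl','rb'))
P=lambda p,z:pix2w(c,240+(p[0]+.5)/2.8-.5,120+(p[1]+.5)/2.8-.5,z,c["pose"])
a=np.array([P(p,57) for p in [(110,114),(288,115),(283,490),(121,490)]]);print(a,a.mean(0))
e=(a[0]+a[1]-a[2]-a[3])/2;print(np.linalg.norm(e),np.degrees(np.arctan2(e[1],e[0])))
b=np.array([P(p,57) for p in [(60,38),(338,40),(325,548),(82,548)]]);print(b,b.mean(0))
plan([[473,-235,150],[473,-235,60]],0)
```

```text
[[ 444.7 -215.2   57. ]
 [ 500.9 -215.2   57. ]
 [ 502.6 -344.    57. ]
 [ 445.9 -344.4   57. ]] [ 473.5 -279.7   57. ]
129.01302531559793 90.62916450297936
[[ 429.7 -192.2   57. ]
 [ 515.8 -192.2   57. ]
 [ 518.  -366.3   57. ]
 [ 431.7 -366.9   57. ]] [ 473.8 -279.4   57. ]
t 2.6 pos [ 475.7 -255.8  259. ] yaw 90.38 tilt [ 0. -0. -1.] F [-0.3 -0.2 -0.2] g 0.001 q [-0.7  0.3  1.4  0.   1.4 -0.7]
  -> [473, -235, 150] [ 0.1 -0.   0.5]
  -> [473, -235, 60] [ 0.1 -0.   1. ]
  twist 1.0042
```

Emit:
drive_tool([
  [0.05, -0.01, 0],
  [0.1, -0.01, 0.1],
  [0.11, -0.01, 0.25],
  [0.11, -0.01, 0.45],
  [0.11, -0.01, 0.6],
  [0.11, -0.01, 0.7],
  [0.11, -0.01, 0.75],
  [0.11, -0.01, 0.8],
  [0.11, -0.01, 0.85],
  [0.11, -0.01, 0.9],
  [0.11, -0.01, 0.9],
  [0.11, -0.01, 0.9],
], gripper=[0, 0, 0, 0, 0, 0, 0, 0, 0, 0, 0, 0], twist=[0.09, 0.18, 0.27, 0.36, 0.45, 0.54, 0.63, 0.72, 0.81, 0.9, 1, 1])

```text
time_s: 3.8
eef_pos: [472.7, -232.3, 80.4]
ee_rot: [-0.0, 1.0, 0.003, -0.0]
force: [-0.3, -0.3, -0.1]
grip_width: 0.0
```

```bash
python3 -c "
from h import *
plan([[473.5,-234,60],[473.5,-234,43]],0)"; python3 look.py w2
```

```text
t 3.8 pos [ 472.7 -232.3   80.4] yaw 0.37 tilt [-2.e-04 -5.e-04 -1.e+00] F [-0.3 -0.3 -0.1] g 0.0 q [-0.68  0.49  1.67  0.    0.98  0.88]
  -> [473.5, -234, 60] [0.004  0.0085 0.1022]
  -> [473.5, -234, 43] [0.004  0.0085 0.1872]
  twist 0.0041
[ 472.7 -232.3   80.4] 3.8
```

View pics/w2.png

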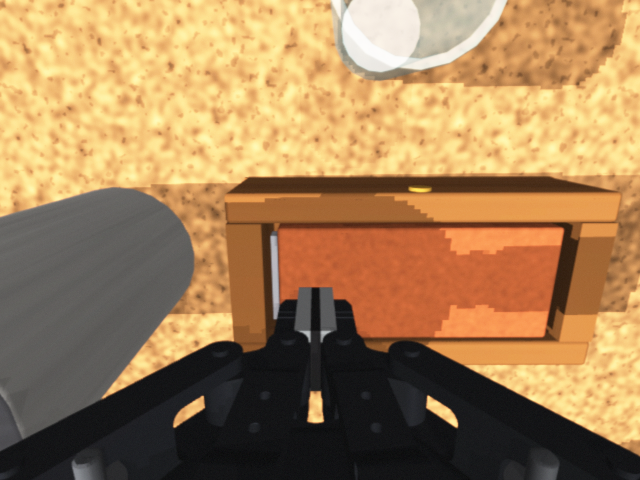

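The shut fingertips at (315,290) stand above the canister end of the tile, whose left edge is at (278,270). The canister on the left is clear. I'll press down now.

Emit:
drive_tool([
  [0.004, 0.01, 0.07],
  [0.004, 0.01, 0.11],
  [0.004, 0.01, 0.13],
  [0.004, 0.01, 0.15],
  [0.004, 0.01, 0.17],
  [0.004, 0.01, 0.18],
  [0.004, 0.01, 0.18],
], gripper=[0, 0, 0, 0, 0, 0, 0], twist=[0, 0, 0, 0, 0, 0, 0])

```text
time_s: 4.55
eef_pos: [473.3, -235.8, 44.0]
ee_rot: [-0.0, 1.0, 0.003, -0.0]
force: [-1.1, 1.2, 1.5]
grip_width: 0.002
```

Emit:
drive_tool([
  [0, 0, 0.01],
  [0, 0, 0.015],
  [0, 0, 0.015],
], gripper=[0, 0, 0], twist=[0, 0, 0])

```text
time_s: 4.85
eef_pos: [473.5, -236.2, 41.3]
ee_rot: [0.0, 1.0, 0.003, 0.0]
force: [-1.3, 0.2, 1.9]
grip_width: 0.0
```

```bash
python3 look.py w3
```

```text
[ 473.5 -236.2   41.3] 4.85
```

View pics/w3.png

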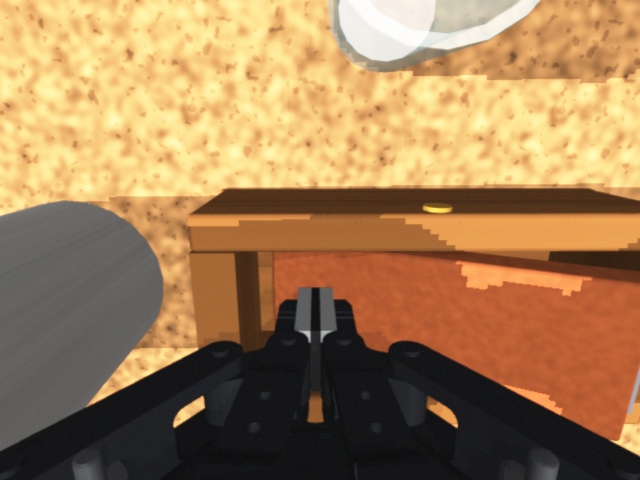

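The tile is tipping: its bowl end on the right is up and the pressed end is in the well. I'll keep going until the force shows the stop.

Emit:
drive_tool([
  [0, 0, 0.01],
  [0, 0, 0.02],
  [0, 0, 0.02],
], gripper=[0, 0, 0], twist=[0, 0, 0])

```text
time_s: 5.2
eef_pos: [473.8, -236.7, 39.0]
ee_rot: [0.001, 1.0, 0.003, 0.0]
force: [-7.4, 2.7, 20.5]
grip_width: -0.002
```

```bash
python3 -c "
from h import *
plan([[473.5,-236,140],[474,-327,140]],90.5)"
```

```text
t 5.2 pos [ 473.8 -236.7   39. ] yaw 0.4 tilt [ 0.001   0.0019 -1.    ] F [-7.4  2.7 20.5] g -0.002 q [-0.68  0.56  1.69 -0.    0.89  0.88]
  -> [473.5, -236, 140] [-0.001  -0.0026 -0.505 ]
  -> [474, -327, 140] [-0.0017  0.4524 -0.5041]
  twist -1.0011
```

Emit:
drive_tool([
  [0, 0, -0.15],
  [0, 0, -0.35],
  [0, 0, -0.5],
  [0, 0.1, -0.5],
  [0, 0.2, -0.5],
  [0, 0.3, -0.5],
  [0, 0.4, -0.5],
  [0, 0.45, -0.5],
  [0, 0.45, -0.5],
  [0, 0.45, -0.5],
  [0, 0.45, -0.5],
  [0, 0.45, -0.5],
  [0, 0.45, -0.5],
  [0, 0.45, -0.5],
], gripper=[0, 0, 0, 1, 1, 1, 1, 1, 1, 1, 1, 1, 1, 1], twist=[0, 0, -0.09, -0.18, -0.27, -0.36, -0.45, -0.54, -0.63, -0.72, -0.81, -0.9, -1, -1])

```text
time_s: 6.6
eef_pos: [474.1, -326.0, 136.9]
ee_rot: [0.0, 0.704, 0.71, 0.0]
force: [-0.1, 0.2, -0.5]
grip_width: 1.002
```

```bash
python3 look.py w4;python3 -c "
from h import *
from rig import cams
c=cams.capture('scene'); crop(c,220,170,130,100,5,'s4.png')
plan([[474,-327,60]],90.5)"
```

```text
[ 474.1 -326.   136.9] 6.6
t 6.7 pos [ 474.1 -326.   137.1] yaw 90.17 tilt [ 1.e-04  0.e+00 -1.e+00] F [-0.  -0.4 -1. ] g 0.998 q [-0.81  0.51  1.47  0.    1.17 -0.81]
  -> [474, -327, 60] [-0.0052 -0.0005  0.3853]
  twist -0.0037
```

View pics/w4.png

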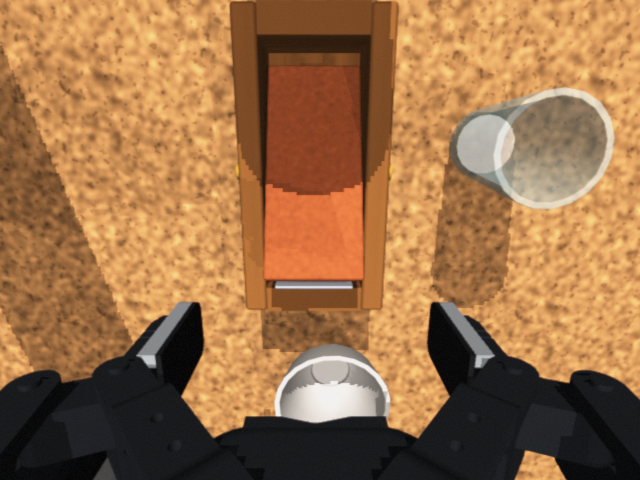

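View pics/s4.png

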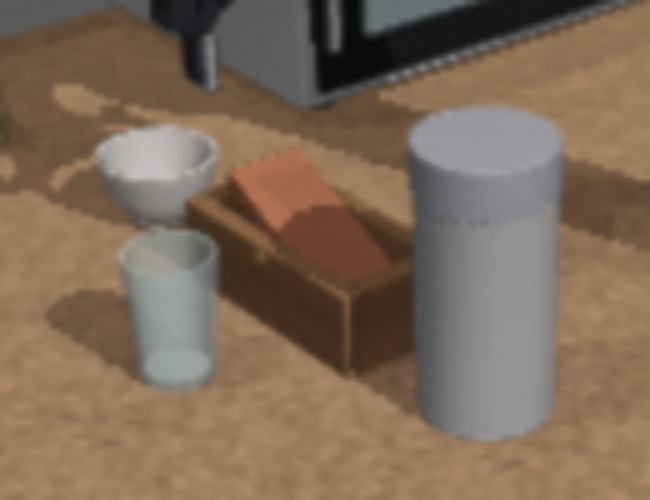

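The bowl end of the tile is up: its edge runs from (265,279) to (362,279) in the wrist view, between the open pads. The bowl, glass and canister haven't moved.

Run:
```python
from h import *
c=pickle.load(open('w4.pkl','rb'))
for p,z in [((265,279),84.6),((362,279),84.6),((269,66),28),((361,66),28)]: print(np.round(pix2w(c,*p,z,c["pose"]),1))
```

```text
[ 447.4 -335.2   84.6]
[ 500.3 -334.8   84.6]
[ 446.  -220.3   28. ]
[ 501.5 -219.8   28. ]
```

```bash
python3 -c "
from h import *
c=pickle.load(open('w4.pkl','rb')); crop(c,225,30,185,290,2,'w4c.png'); crop(c,240,240,150,80,5,'w4d.png')"
```

```text
(no output)
```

View pics/w4d.png

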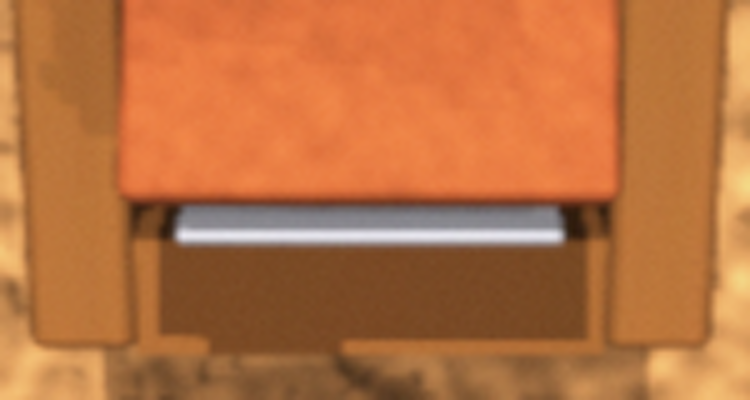

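Emit:
drive_tool([
  [-0.005, 0, 0.15],
  [-0.005, 0, 0.28],
  [-0.005, 0, 0.34],
  [-0.005, 0, 0.37],
  [-0.005, 0, 0.383],
  [-0.005, 0, 0.383],
], gripper=[1, 1, 1, 1, 1, 1], twist=[0, 0, 0, 0, 0, 0])

```text
time_s: 7.3
eef_pos: [474.4, -327.2, 61.3]
ee_rot: [0.001, 0.705, 0.709, -0.0]
force: [-0.6, -0.7, 0.2]
grip_width: 1.002
```

```bash
python3 look.py w5
```

```text
[ 474.4 -327.2   61.3] 7.3
```

View pics/w5.png

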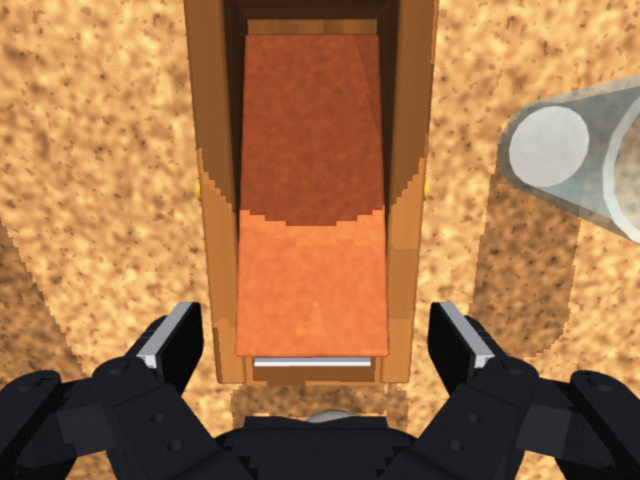

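Run:
```python
from h import *
c=pickle.load(open('w5.pkl','rb'));H=np.linalg.inv(np.array(c["hand_eye"]));K=c["camera_matrix"]
for p in [(0,0,0),(11,0,0),(-11,0,0),(11,8,0),(0,0,-19),(0,42.5,0),(11,42.5,0),(-11,42.5,0),(11,42.5,-13),(-11,42.5,-13),(11,42.5,-32),(11,42.5,-50)]:
    x=K@(H@np.array([*p,1.]))[:3]; print(p,np.round(x[:2]/x[2],0))
```

```text
(0, 0, 0) [314. 308.]
(11, 0, 0) [314. 283.]
(-11, 0, 0) [314. 332.]
(11, 8, 0) [334. 283.]
(0, 0, -19) [314. 332.]
(0, 42.5, 0) [418. 308.]
(11, 42.5, 0) [420. 283.]
(-11, 42.5, 0) [416. 332.]
(11, 42.5, -13) [430. 297.]
(-11, 42.5, -13) [425. 349.]
(11, 42.5, -32) [447. 322.]
(11, 42.5, -50) [468. 354.]
```

Compared with the projected points, the open pads sit about 13 mm behind the TCP, so I can go 6 mm lower before closing.

Emit:
drive_tool([
  [0, 0, 0.015],
  [0, 0, 0.026],
  [0, 0, 0.026],
  [0, 0, 0.026],
  [0, 0, 0.026],
  [0, 0, 0.026],
  [0, 0, 0.026],
  [0, 0, 0.026],
], gripper=[1, 1, 0.55, 0.55, 0.55, 0.55, 0.55, 0.55], twist=[0, 0, 0, 0, 0, 0, 0, 0], newtons=40)

```text
time_s: 8.15
eef_pos: [474.1, -326.9, 55.6]
ee_rot: [0.0, 0.705, 0.709, -0.0]
force: [-0.5, 0.8, 1.3]
grip_width: 0.643
```

```bash
python3 look.py w6
```

```text
[ 474.1 -326.9   55.6] 8.15
```

View pics/w6.png

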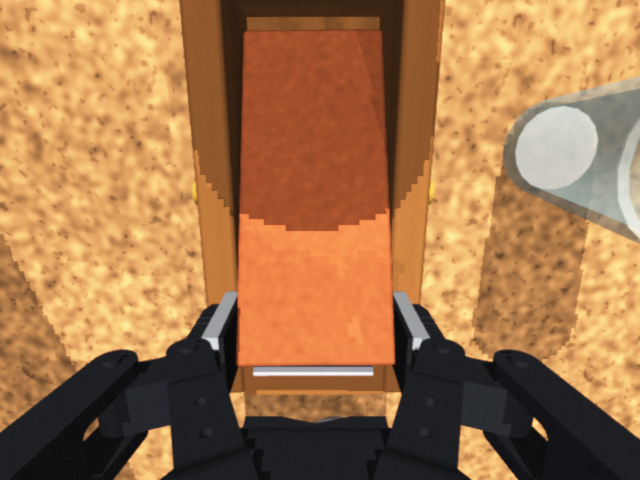

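Emit:
drive_tool([
  [0.0, 0, 0],
  [0.012, 0, -0.025],
  [0.024, 0, -0.05],
  [0.024, 0, -0.09],
  [0.024, 0, -0.14],
  [0.024, 0, -0.2],
  [0.024, 0, -0.25],
], gripper=[0.5, 0.5, 0.5, 0.5, 0.5, 0.5, 0.5], twist=[0, 0, 0, 0, 0, 0, 0])

```text
time_s: 8.9
eef_pos: [474.2, -322.3, 107.0]
ee_rot: [0.001, 0.705, 0.709, -0.0]
force: [0.1, 1.2, -2.0]
grip_width: 0.647
```

```bash
python3 look.py w7
```

```text
[ 474.2 -322.3  107. ] 8.9
```

View pics/w7.png

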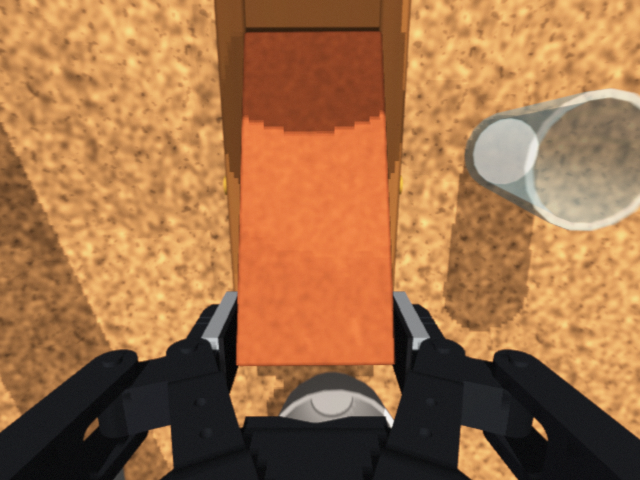

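The tile is out of the box and firmly held, still tilted as gripped. Nothing around it was disturbed. I'll raise it and carry it around the base side of the canister.

Emit:
drive_tool([
  [0, 0, -0.15],
  [0, 0, -0.35],
  [0, -0.1, -0.55],
  [0, -0.25, -0.75],
  [0.0, -0.4, -0.78],
  [0.2, -0.5, -0.78],
  [0.4, -0.6, -0.78],
  [0.6, -0.65, -0.78],
  [0.8, -0.65, -0.78],
  [1, -0.65, -0.78],
], gripper=[0.5, 0.5, 0.5, 0.5, 0.5, 0.5, 0.5, 0.5, 0.5, 0.5], twist=[0, 0, 0, 0, 0, 0, 0, 0, 0, 0])

```text
time_s: 9.95
eef_pos: [342.1, -121.6, 261.9]
ee_rot: [0.001, 0.705, 0.709, 0.0]
force: [0.3, -0.1, -0.9]
grip_width: 0.642
```

Emit:
drive_tool([
  [0.2, 0, 0],
  [0.4, 0, 0],
  [0.6, 0, 0],
  [0.8, 0, 0],
  [1, 0, 0],
  [1, 0, 0],
], gripper=[0.5, 0.5, 0.5, 0.5, 0.5, 0.5], twist=[0.05, 0.1, 0.15, 0.2, 0.25, 0.29])

```text
time_s: 10.55
eef_pos: [340.5, 80.7, 261.8]
ee_rot: [-0.0, 0.846, 0.533, 0.0]
force: [0.1, -0.3, -1.2]
grip_width: 0.643
```

```bash
python3 look.py w8; python3 -c "
from h import *
plan([[390,180,250]],63.8)"
```

```text
[340.5  80.7 261.8] 10.55
t 10.6 pos [340.8  78.9 261.8] yaw 64.24 tilt [ 2.e-04  3.e-04 -1.e+00] F [-0.2 -0.2 -2.3] g 0.642 q [-0.11 -0.12  1.9   0.    1.36  0.34]
  -> [390, 180, 250] [0.5619 0.0018 0.0589]
  twist 0.0049
```

View pics/w8.png

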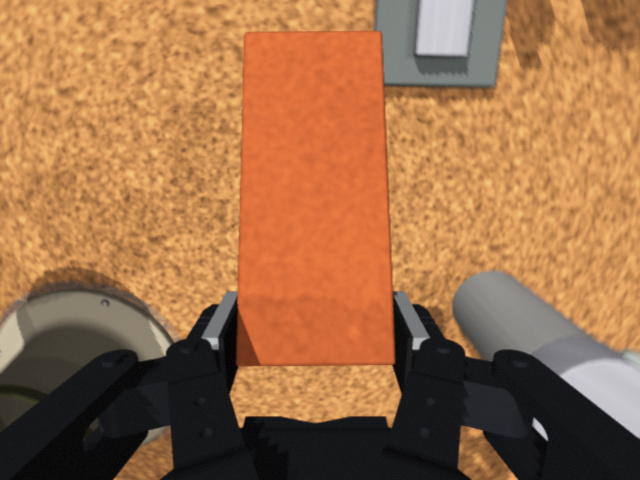

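Emit:
drive_tool([
  [0.2, 0, 0],
  [0.4, 0, 0],
  [0.6, 0, 0],
  [0.7, 0, 0],
  [0.7, 0, 0],
], gripper=[0.5, 0.5, 0.5, 0.5, 0.5], twist=[0, 0, 0, 0, 0])

```text
time_s: 11.1
eef_pos: [402.7, 204.2, 261.2]
ee_rot: [-0.0, 0.846, 0.533, -0.0]
force: [-0.3, -0.6, -1.8]
grip_width: 0.649
```

```bash
python3 look.py w9; python3 -c "
from h import *
c=pickle.load(open('w9.pkl','rb')); crop(c,350,0,200,300,2,'w9c.png')"
```

```text
[402.7 204.2 261.2] 11.1
```

View pics/w9.png

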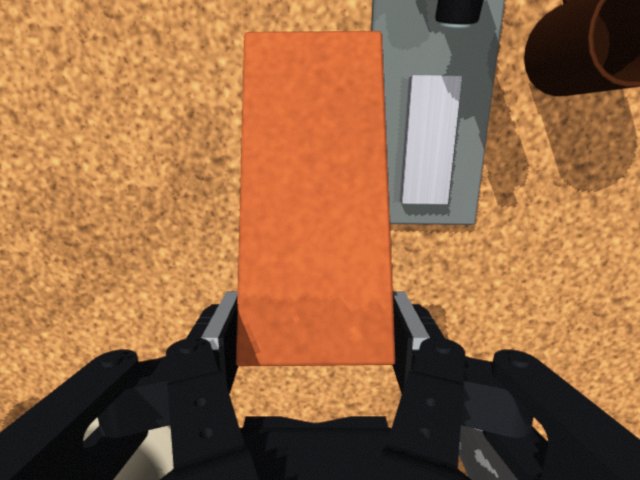

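View pics/w9c.png

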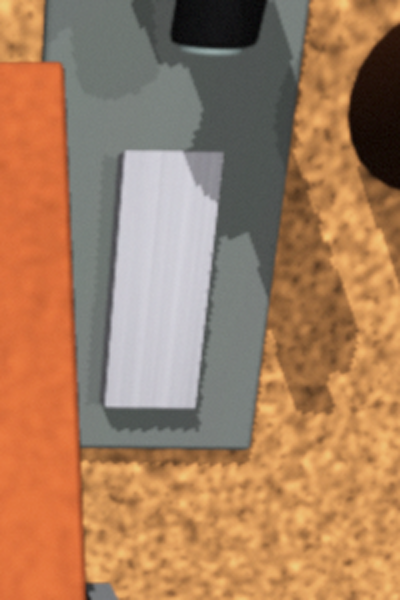

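The plate is in clear view, with crop corners (122,151), (223,152), (195,409) and (104,407). I'll compute its pose, and the tile's pose in the hand with PnP.

Run:
```python
from h import *
np.set_printoptions(precision=2,suppress=True)
c=pickle.load(open('w9.pkl','rb'))
P=lambda p,z:pix2w(c,350+(p[0]+.5)/2-.5,0+(p[1]+.5)/2-.5,z,c["pose"])
a=np.array([P(p,26) for p in [(122,151),(223,152),(195,409),(104,407)]])
e=(a[0]+a[1]-a[2]-a[3])/2;w=(a[1]+a[2]-a[0]-a[3])/2
print(a.mean(0),np.linalg.norm(e),np.linalg.norm(w),np.degrees(np.arctan2(e[1],e[0])),np.degrees(np.arctan2(w[1],w[0])))
im=np.array([(245,32),(381,32),(393,364),(238,364)],float)
ob=np.array([(65,-28,0),(65,28,0),(-65,28,0),(-65,-28,0)],float) # x along tool x, y along tool y
ok,rv,tv=cv2.solvePnP(ob,im,c["camera_matrix"],None,flags=cv2.SOLVEPNP_IPPE)
H=np.array(c["hand_eye"]);Rm=cv2.Rodrigues(rv)[0];T=np.eye(4);T[:3,:3]=Rm;T[:3,3]=tv[:,0];T=H@T
print(T, "pitch",np.degrees(np.arctan2(T[2,0],T[0,0])),cv2.projectPoints(ob,rv,tv,c["camera_matrix"],None)[0][:,0]-im)
for f in (-65,65):print((T@[f,0,0,1])[:3])
```

```text
[527.14 207.36  26.  ] 118.94838616936998 45.93409326746674 64.01356746278363 -26.448004970865775
[[ 0.93 -0.   -0.37 47.3 ]
 [-0.01  1.   -0.03  0.52]
 [ 0.37  0.03  0.93  4.99]
 [ 0.    0.    0.    1.  ]] pitch 21.827388289978163 [[-1.61 -0.98]
 [ 1.65  0.89]
 [-1.76 -1.11]
 [ 1.72  1.21]]
[-13.03   1.01 -19.18]
[107.64   0.03  29.16]
```

```bash
python3 -c "
from h import *
plan([[510.7,173.4,255],[510.7,173.4,110]],63.9)"
```

```text
t 11.15 pos [402.3 203.1 261.2] yaw 64.38 tilt [-7.e-04 -6.e-04 -1.e+00] F [-0.  -1.5 -1.5] g 0.645 q [ 0.21  0.13  1.65 -0.    1.36  0.65]
  -> [510.7, 173.4, 255] [0.1005 0.5532 0.0307]
  -> [510.7, 173.4, 110] [0.1011 0.5536 0.7557]
  twist 0.0053
```

Emit:
drive_tool([
  [0.03, 0.15, 0],
  [0.06, 0.3, 0],
  [0.09, 0.45, 0],
  [0.1, 0.553, 0.1],
  [0.1, 0.553, 0.3],
  [0.1, 0.553, 0.5],
  [0.1, 0.553, 0.65],
  [0.1, 0.553, 0.65],
], gripper=[0.5, 0.5, 0.5, 0.5, 0.5, 0.5, 0.5, 0.5], twist=[0.005, 0.005, 0.005, 0.005, 0.005, 0.005, 0.005, 0.005])

```text
time_s: 11.95
eef_pos: [508.3, 171.5, 128.4]
ee_rot: [-0.002, 0.849, 0.528, -0.003]
force: [0.1, -0.2, -1.0]
grip_width: 0.643
```

```bash
python3 look.py w10; python3 -c "
from h import *
from rig import cams
c=cams.capture('scene'); crop(c,330,260,130,130,4.5,'s10.png')
plan([[510.7,173.4,68]],63.9)"
```

```text
[508.3 171.5 128.4] 11.95
t 12.05 pos [510.9 172.3 132.8] yaw 63.79 tilt [ 4.e-04  9.e-04 -1.e+00] F [-0.4  0.3 -0.6] g 0.644 q [ 0.11  0.44  1.59 -0.    1.11  0.57]
  -> [510.7, 173.4, 68] [ 0.0044 -0.0036  0.324 ]
  twist -0.0012
```

View pics/w10.png

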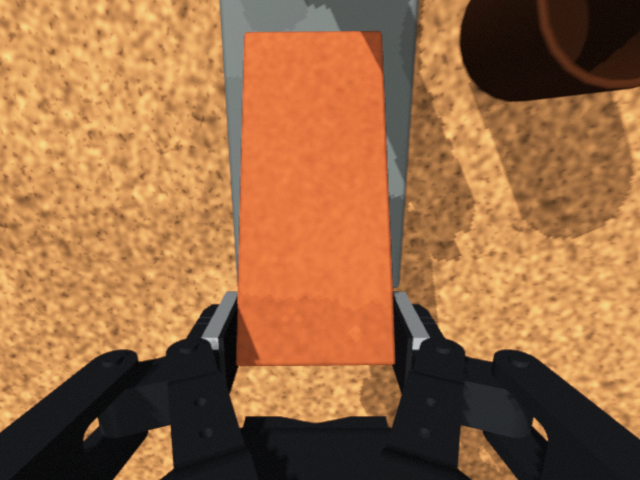

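View pics/s10.png

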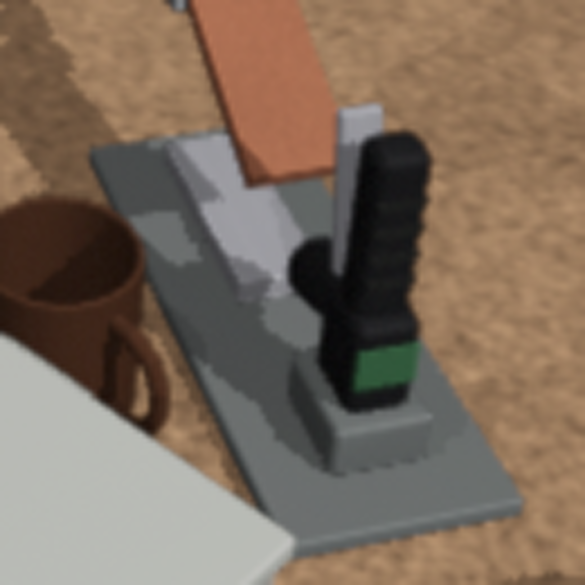

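The tile is in line over the thermometer foot and tilted toward the sensor head, with the mug and head clear. I'll lower until the low end touches.

Emit:
drive_tool([
  [0.003, -0.003, 0.1],
  [0.003, -0.003, 0.2],
  [0.003, -0.003, 0.28],
  [0.003, -0.003, 0.32],
  [0.003, -0.003, 0.32],
], gripper=[0.5, 0.5, 0.5, 0.5, 0.5], twist=[0, 0, 0, 0, 0])

```text
time_s: 12.55
eef_pos: [510.6, 173.7, 68.4]
ee_rot: [0.0, 0.849, 0.529, 0.0]
force: [0.1, 0.6, -1.1]
grip_width: 0.646
```

```bash
python3 look.py w11; python3 -c "
from h import *
plan([[510.7,173.4,64],[508.4,168.8,54],[506.9,165.6,45],[505.7,163.2,35.5],[504.9,161.5,26],[504.4,160.6,16]],63.9)"
```

```text
[510.6 173.7  68.4] 12.55
t 12.6 pos [510.9 173.9  68.8] yaw 63.83 tilt [ 0.001   0.0017 -1.    ] F [ 0.1 -0.5 -1. ] g 0.643 q [ 0.11  0.53  1.64 -0.    0.97  0.57]
  -> [510.7, 173.4, 64] [-0.0026 -0.      0.0242]
  -> [508.4, 168.8, 54] [-0.0284 -0.0003  0.0742]
  -> [506.9, 165.6, 45] [-0.0461 -0.      0.1192]
  -> [505.7, 163.2, 35.5] [-0.0596 -0.0002  0.1667]
  -> [504.9, 161.5, 26] [-6.900e-02 -1.000e-04  2.142e-01]
  -> [504.4, 160.6, 16] [-0.0742 -0.0005  0.2642]
  twist -0.0008
```

View pics/w11.png

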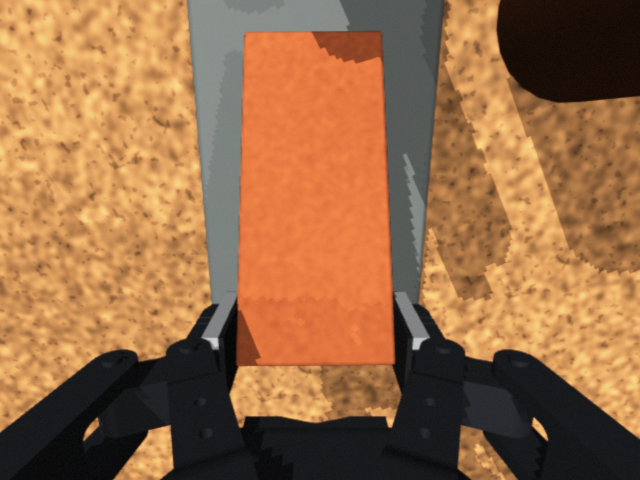

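The low end is just above the plate, and the foot margins on both sides look even. Now I'll lower along the arc with a lighter grip so the tile can pivot between the pads.

Emit:
drive_tool([
  [-0.002, 0, 0.012],
  [-0.003, 0, 0.024],
  [-0.016, 0, 0.05],
  [-0.028, 0, 0.074],
  [-0.038, 0, 0.097],
  [-0.038, 0, 0.097],
], gripper=[0.5, 0.5, 0.5, 0.5, 0.5, 0.5], twist=[0, 0, 0, 0, 0, 0], newtons=25)

```text
time_s: 13.2
eef_pos: [506.8, 166.9, 47.7]
ee_rot: [-0.0, 0.849, 0.528, -0.0]
force: [0.0, -0.7, 4.1]
grip_width: 0.644
```

```bash
python3 look.py w12; python3 -c "
from h import *
plan([[506.9,165.6,45],[505.7,163.2,35.5],[504.9,161.5,26],[504.4,160.6,16]],63.9)"
```

```text
[506.8 166.9  47.7] 13.2
t 13.25 pos [506.9 167.   48. ] yaw 63.82 tilt [-1.e-04  0.e+00 -1.e+00] F [ 0.8 -0.8  2.8] g 0.645 q [ 0.1   0.55  1.68 -0.    0.92  0.56]
  -> [506.9, 165.6, 45] [-0.0061  0.0031  0.0149]
  -> [505.7, 163.2, 35.5] [-0.0195  0.003   0.0624]
  -> [504.9, 161.5, 26] [-0.0289  0.0031  0.1099]
  -> [504.4, 160.6, 16] [-0.034   0.0029  0.1599]
  twist -0.0009
```

View pics/w12.png

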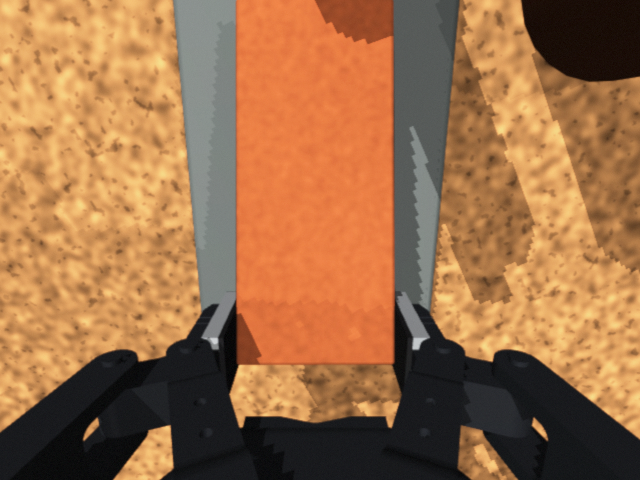

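The tile is pivoting in the pads with its low end on the plate (about 4 N), so I'll continue down.

Emit:
drive_tool([
  [-0.01, 0.003, 0.03],
  [-0.02, 0.003, 0.062],
  [-0.025, 0.003, 0.09],
  [-0.029, 0.003, 0.11],
  [-0.032, 0.003, 0.13],
  [-0.032, 0.003, 0.13],
], gripper=[0.5, 0.5, 0.5, 0.5, 0.5, 0.5], twist=[0, 0, 0, 0, 0, 0])

```text
time_s: 13.85
eef_pos: [504.3, 161.0, 21.5]
ee_rot: [-0.0, 0.849, 0.529, -0.0]
force: [-1.2, -2.7, 3.1]
grip_width: 0.646
```

```bash
python3 look.py w13; python3 -c "
from h import *
plan([[504.9,161.5,26],[504.4,160.6,16]],63.9)
from rig import cams
c=cams.capture('scene'); crop(c,330,260,130,130,4.5,'s13.png')
"
```

```text
[504.3 161.   21.5] 13.85
t 13.9 pos [504.3 161.   21.8] yaw 63.84 tilt [-5.e-04 -6.e-04 -1.e+00] F [-1.2 -1.4  2.6] g 0.649 q [ 0.09  0.58  1.7  -0.    0.86  0.54]
  -> [504.9, 161.5, 26] [ 0.0033  0.0015 -0.021 ]
  -> [504.4, 160.6, 16] [-0.0018  0.0012  0.029 ]
  twist -0.0007
```

View pics/w13.png

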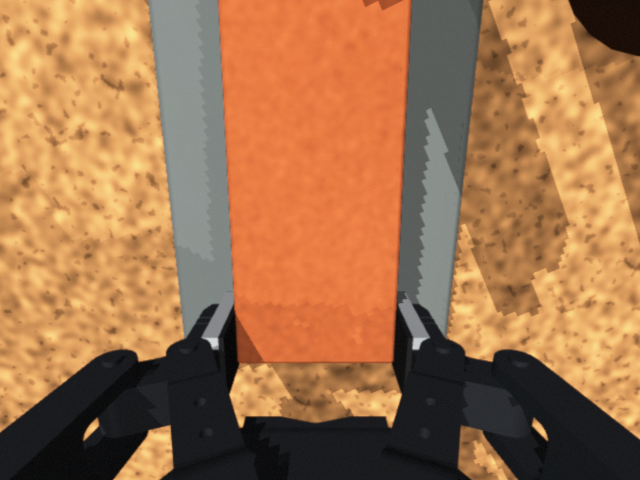

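View pics/s13.png

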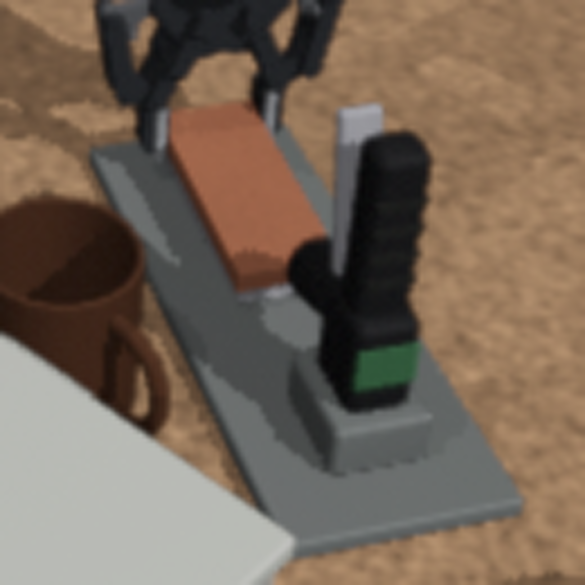

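Emit:
drive_tool([
  [0, 0, 0.01],
  [0, 0, 0.02],
  [0, 0, 0.026],
  [0, 0, 0.026],
], gripper=[0.5, 0.5, 0.5, 0.5], twist=[0, 0, 0, 0])

```text
time_s: 14.35
eef_pos: [504.5, 161.1, 16.8]
ee_rot: [0.0, 0.849, 0.529, -0.0]
force: [-1.1, -3.1, 3.7]
grip_width: 0.644
```

```bash
python3 look.py w14
python3 - <<'E'
from h import *
from rig import cams
plan([[504.4,160.6,16]],63.9)
c=cams.capture('scene'); crop(c,360,270,70,70,8,'s14.png')
C=np.array([527.3,207.3]);a=np.radians(63.9);u=np.array([np.cos(a),np.sin(a)]);v=np.array([np.sin(a),-np.cos(a)])
im=c["pixels"][:,:,::-1].copy(); big=cv2.resize(im[270:340,360:430],None,fx=8,fy=8,interpolation=cv2.INTER_CUBIC)
for z in (26,40):
  pts=[]
  for sx,sy in ((1,1),(1,-1),(-1,-1),(-1,1)):
    p=C+sx*28*v+sy*65*u; q=proj(c,[*p,z]); pts.append(((q-[360,270]+.5)*8-.5))
  print(z,np.round(pts,0).tolist()); cv2.polylines(big,[np.int32(pts)],True,(0,255,0) if z==26 else (255,0,0),1)
cv2.imwrite("pics/s14o.png",big)
E
```

```text
[504.5 161.1  16.8] 14.35
t 14.4 pos [504.5 161.1  16.8] yaw 63.84 tilt [-1.e-04 -1.e-04 -1.e+00] F [-0.9 -3.6  2. ] g 0.651 q [ 0.09  0.59  1.7  -0.    0.84  0.54]
  -> [504.4, 160.6, 16] [-0.0027  0.0006  0.0042]
  twist -0.0007
26 [[173.0, 437.0], [26.0, 167.0], [191.0, 142.0], [354.0, 406.0]]
40 [[177.0, 400.0], [29.0, 132.0], [195.0, 107.0], [359.0, 369.0]]
```

View pics/s14o.png

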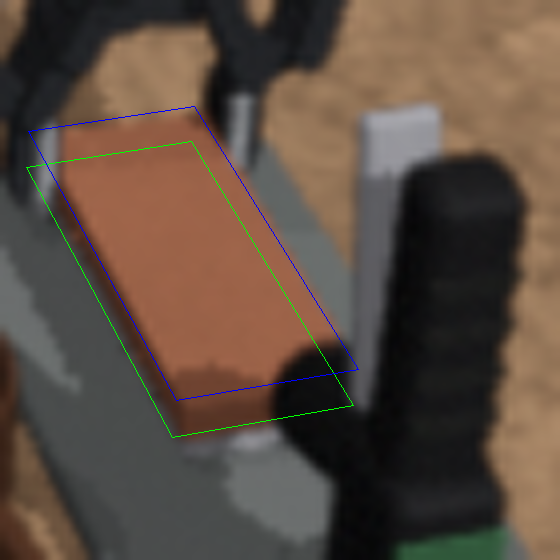

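View pics/w14.png

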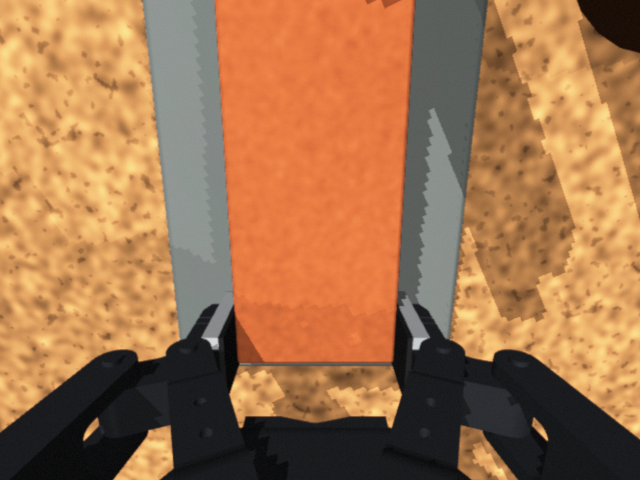

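Run:
```python
import cv2,numpy as np
a=cv2.imread("pics/s10.png"); b=cv2.imread("pics/s14.png"); d=cv2.imread("pics/scene0.png")[270:340,360:430]
d=cv2.resize(d,(560,560),interpolation=cv2.INTER_CUBIC)
cv2.imwrite("pics/cmp.png",cv2.resize(np.hstack([d[100:,:400],b[100:,:400]]),None,fx=1,fy=1))
```

```text
(no output)
```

View pics/cmp.png

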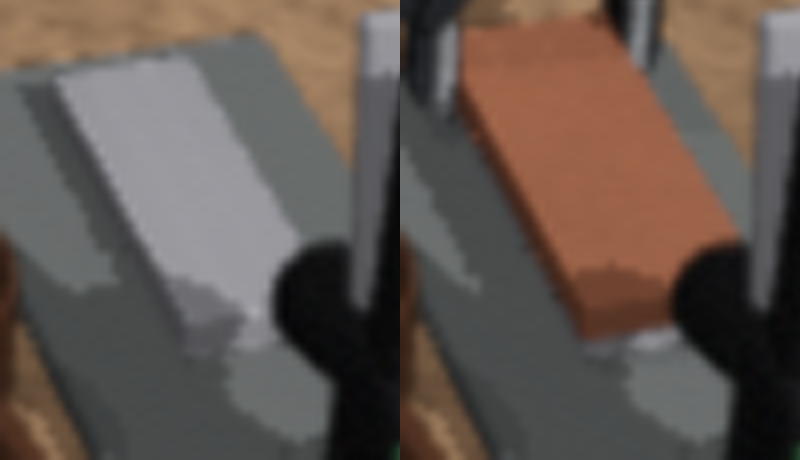

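Run:
```python
from h import *
np.set_printoptions(precision=1,suppress=True)
C=np.array([527.3,207.3]);a=np.radians(63.9);u=np.array([np.cos(a),np.sin(a)]);v=np.array([np.sin(a),-np.cos(a)])
c=pickle.load(open('d0.pkl','rb'))['scene']
for sx,sy in ((1,1),(-1,1),(-1,-1),(1,-1)):
    q=proj(c,[*(C+sx*23*v+sy*60*u),26]); print("plate",sx,sy,(q-[360,270]+.5)*8-.5-[0,100])
crop(c,360,270,70,70,8,'x.png')
c=pickle.load(open('w14.pkl','rb'))
for p in [(237,363),(394,363),(215,0),(413,0)]:
    for z in (40,):
        w=pix2w(c,*p,z,c["pose"])[:2]-C; print(p,"u",w@u,"v",w@v)
```

```text
plate 1 1 [182.9 322.9]
plate -1 1 [331.1 297.5]
plate -1 -1 [182.4  53.2]
plate 1 -1 [46.2 74.2]
(237, 363) u -61.26152914677478 v -27.318424919981673
(394, 363) u -61.35407993239582 v 28.701626791818462
(215, 0) u 52.76506590956793 v -26.66038812655505
(413, 0) u 52.74033476768285 v 27.34089993490709
```

Accounting for the scene camera's offset, the tile agrees with the plate to about 1 mm. I'll press slightly further to be sure it's flat.

Emit:
drive_tool([
  [0, 0, 0.007],
  [0, 0, 0.014],
  [0, 0, 0.014],
], gripper=[0.5, 0.5, 0.5], twist=[0, 0, 0])

```text
time_s: 14.75
eef_pos: [504.6, 161.1, 15.1]
ee_rot: [0.0, 0.849, 0.529, 0.0]
force: [-6.1, -4.9, 15.0]
grip_width: 0.645
```

```bash
python3 look.py w15
python3 - <<'E'
from h import *
plan([[504.4,160.6,16]],63.9)
c=pickle.load(open('w15.pkl','rb')); crop(c,130,280,380,100,2,'w15c.png'); crop(c,130,0,380,120,2,'w15d.png')
E
```

```text
[504.6 161.1  15.1] 14.75
t 14.8 pos [504.6 161.1  15.1] yaw 63.84 tilt [ 0.e+00  2.e-04 -1.e+00] F [-5.2 -4.4 16.1] g 0.643 q [ 0.09  0.6   1.7  -0.    0.84  0.54]
  -> [504.4, 160.6, 16] [-0.0029  0.0002 -0.0046]
  twist -0.0006
```

View pics/w15c.png

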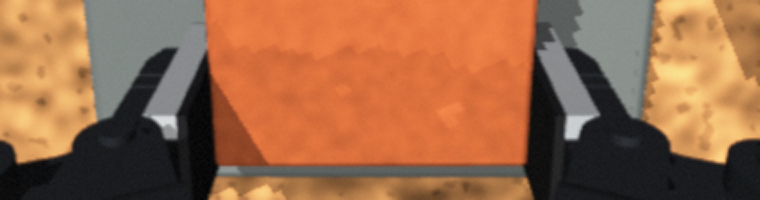

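View pics/w15d.png

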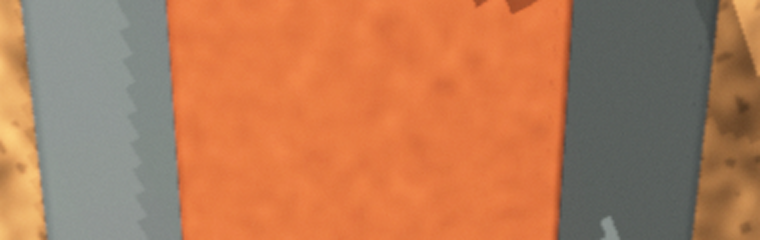

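Run:
```python
from h import *
C=np.array([527.3,207.3]);a=np.radians(63.9);u=np.array([np.cos(a),np.sin(a)]);v=np.array([np.sin(a),-np.cos(a)])
c=pickle.load(open('w15.pkl','rb'))
g=lambda x,y,o:(130+x/2-.25,o+y/2-.25)
for n,p,z in [("foot",g(22,2,0),12),("foot",g(718,2,0),12),("foot",g(46,238,0),12),("foot",g(692,238,0),12),("tile",g(166,2,0),40),("tile",g(573,2,0),40),("tile",g(183,238,0),40),("tile",g(558,238,0),40),("tileend",g(215,164,280),40),("tileend",g(525,164,280),40),("footend",g(225,177,280),12),("footend",g(520,177,280),12)]:
    w=pix2w(c,*p,z,c["pose"])[:2]-C; print(n,np.round([w@u,w@v],1))
```

```text
foot [ 60.  -57.4]
foot [60.  58.7]
foot [ 22.4 -57.9]
foot [22.4 58.8]
tile [ 52.2 -26.9]
tile [52.1 27.9]
tile [ 21.9 -26.7]
tile [21.8 27.9]
tileend [-59.5 -26.7]
tileend [-59.6  27.7]
footend [-81.8 -31.3]
footend [-81.9  33.3]
```

Run:
```python
from h import *
C=np.array([527.3,207.3]);a=np.radians(63.9);u=np.array([np.cos(a),np.sin(a)]);v=np.array([np.sin(a),-np.cos(a)])
c=pickle.load(open('w9.pkl','rb'))
for n,p,z in [("footend",(225,447),12),("footend",(120,446),12),("plate",(195,409),26),("plate",(104,407),26),("pl",(122,151),26),("pl",(223,152),26)]:
    w=pix2w(c,350+p[0]/2-.25,p[1]/2-.25,z,c["pose"])[:2]-C; print(n,np.round([w@u,w@v],1))
```

```text
footend [-82.7  45.7]
footend [-82.7  -9.7]
plate [-59.8  22.8]
plate [-59.2 -22.9]
pl [ 59.4 -23.4]
pl [59.5 22.8]
```

Laterally the tile matches the foot's centre line. Lengthwise the estimates put it 1–3 mm toward the head. I'll ease off the press, slide it back about 2 mm, then release.

Emit:
drive_tool([
  [0, 0, -0.006],
  [-0.004, 0, -0.006],
  [-0.008, 0, -0.006],
  [-0.01, 0, -0.006],
  [-0.01, 0, -0.006],
  [-0.01, 0, -0.006],
  [-0.01, 0, -0.006],
  [-0.01, 0, -0.006],
  [-0.01, 0, -0.006],
  [-0.01, 0, -0.006],
], gripper=[0.5, 0.5, 0.5, 0.5, 0.5, 0.7, 0.75, 0.8, 0.85, 0.85], twist=[0, 0, 0, 0, 0, 0, 0, 0, 0, 0])

```text
time_s: 15.8
eef_pos: [503.6, 159.3, 15.2]
ee_rot: [-0.0, 0.849, 0.529, -0.0]
force: [0.3, -0.1, -0.4]
grip_width: 0.847
```

```bash
python3 look.py w16; python3 -c "
from h import *
plan([[504.4,160.6,16]],63.9)"
```

```text
[503.6 159.3  15.2] 15.8
t 15.85 pos [503.6 159.3  15.2] yaw 63.84 tilt [-2.e-04 -2.e-04 -1.e+00] F [-0.2 -0.5 -0.2] g 0.854 q [ 0.08  0.59  1.71 -0.    0.84  0.54]
  -> [504.4, 160.6, 16] [ 0.0076  0.0008 -0.0038]
  twist -0.0007
```

View pics/w16.png

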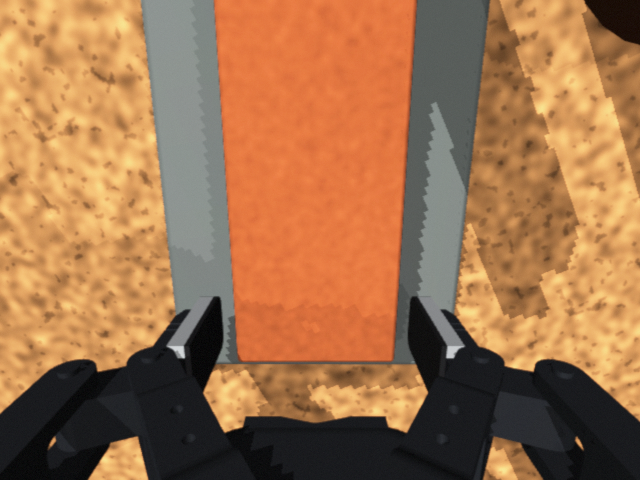

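The tile is released, lying flat with clear gaps to both pads. I'll lift straight up and check from above.

Emit:
drive_tool([
  [0, 0, 0],
  [0, 0, -0.05],
  [0, 0, -0.15],
  [0, 0, -0.3],
  [0, 0, -0.5],
  [0, 0, -0.75],
  [0, 0, -0.98],
  [0, 0, -1],
  [0, 0, -1],
], gripper=[1, 1, 1, 1, 1, 1, 1, 1, 1], twist=[0, 0, 0, 0, 0, 0, 0, 0, 0])

```text
time_s: 16.75
eef_pos: [503.9, 159.4, 216.7]
ee_rot: [0.001, 0.849, 0.529, 0.001]
force: [-0.1, -0.3, -1.5]
grip_width: 0.997
```

```bash
python3 look.py w17
python3 - <<'E'
from h import *
c=pickle.load(open('w17.pkl','rb')); crop(c,220,0,200,300,2,'w17c.png'); plan([[504.4,160.6,215]],63.9)
E
```

```text
[503.9 159.4 216.7] 16.75
t 16.8 pos [503.3 159.3 215.1] yaw 63.83 tilt [-1.e-04 -2.e-04 -1.e+00] F [ 0.9  0.1 -0.7] g 1.0 q [0.08 0.33 1.51 0.   1.3  0.54]
  -> [504.4, 160.6, 215] [0.0081 0.0021 0.0005]
  twist -0.0007
```

View pics/w17.png

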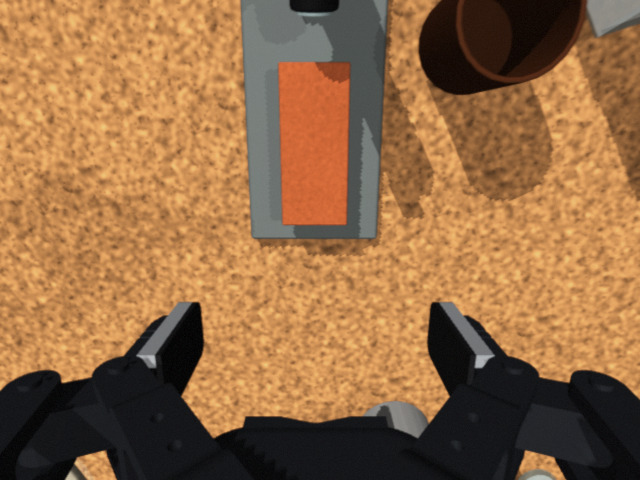

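View pics/w17c.png

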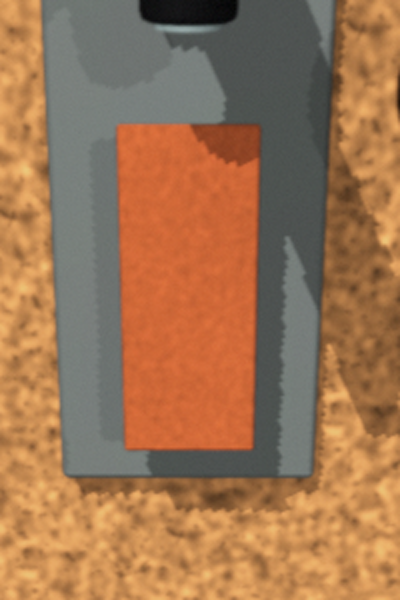

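Run:
```python
from h import *
C=np.array([527.3,207.3]);a=np.radians(63.9);u=np.array([np.cos(a),np.sin(a)]);v=np.array([np.sin(a),-np.cos(a)])
c=pickle.load(open('w17.pkl','rb'))
for n,p,z in [("footend",(66,474),12),("footend",(312,474),12),("tile",(125,449),40),("tile",(253,449),40),("tile",(117,125),40),("tile",(260,125),40)]:
    w=pix2w(c,220+p[0]/2-.25,p[1]/2-.25,z,c["pose"])[:2]-C; print(n,np.round([w@u,w@v],1))
```

```text
footend [-81.4 -57.3]
footend [-81.6  58.7]
tile [-62.3 -26.8]
tile [-62.4  28.2]
tile [ 65.4 -26.7]
tile [65.4 28. ]
```

The tile sits centred: lateral offset is about 0.7 mm, the same as the foot's, and the lengthwise offset is about 0–1.5 mm. Next I'll go above the grip with the jaws turned along the thermometer's y.

Emit:
drive_tool([
  [0, 0, -0.1],
  [0.1, 0, -0.15],
  [0.2, 0, -0.15],
  [0.3, 0, -0.15],
  [0.4, 0, -0.15],
  [0.5, 0, -0.15],
  [0.6, 0, -0.15],
  [0.7, 0, -0.15],
  [0.8, 0, -0.15],
  [0.8, 0, -0.15],
  [0.8, 0, -0.15],
  [0.8, 0, -0.15],
], gripper=[1, 1, 1, 1, 1, 1, 1, 1, 1, 1, 1, 1], twist=[-0.09, -0.18, -0.27, -0.36, -0.45, -0.54, -0.63, -0.72, -0.81, -0.9, -1, -1])

```text
time_s: 18.0
eef_pos: [573.8, 302.9, 243.2]
ee_rot: [-0.002, 0.226, 0.974, -0.001]
force: [-1.0, -0.8, -0.4]
grip_width: 1.003
```

```bash
python3 look.py w18
python3 - <<'E'
from h import *
plan([[592.9,340.2,220],[592.9,340.2,132]],153.9)
E
```

```text
[573.8 302.9 243.2] 18.0
t 18.05 pos [573.9 302.8 243.6] yaw 153.7 tilt [ 0.0021 -0.002  -1.    ] F [-1.   0.4  0.8] g 0.999 q [ 0.31  0.59  1.05 -0.    1.5  -0.81]
  -> [592.9, 340.2, 220] [-0.0027  0.21    0.1176]
  -> [592.9, 340.2, 132] [-0.0036  0.2109  0.5576]
  twist -0.0022
```

View pics/w18.png

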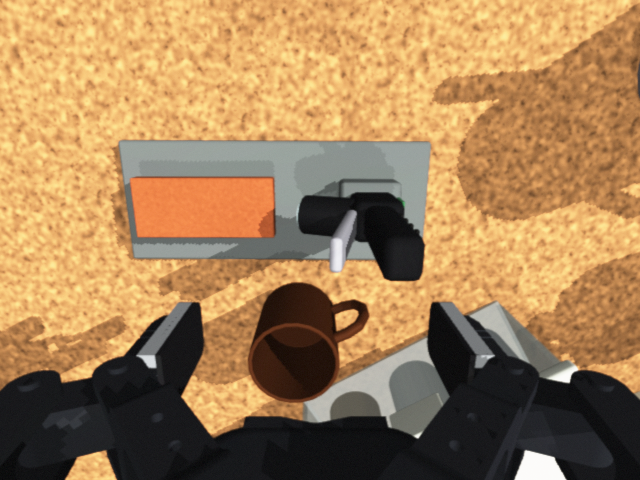

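The grip's top is at about (404,262) and the trigger's tip at about (338,258). The tile lies undisturbed at (203,207). I'll fix the grip position from this view.

Run:
```python
from h import *
c=pickle.load(open('w18.pkl','rb')); crop(c,290,170,160,120,5,'w18c.png')
C=np.array([527.3,207.3]);a=np.radians(63.9);u=np.array([np.cos(a),np.sin(a)]);v=np.array([np.sin(a),-np.cos(a)]);G=C+155*u
print(G)
for p in [(0,12),(14,12),(-14,12),(14,-12),(-14,-12)]:print(p,np.round((proj(c,[*(G+p[0]*v+p[1]*u),185],c["pose"])-[290,170])*5))
for p in [(11,-42),(-11,-42)]:print("trig",np.round((proj(c,[*(G+p[0]*v+p[1]*u),176],c["pose"])-[290,170])*5))
```

```text
[595.49057133 346.49427424]
(0, 12) [678. 454.]
(14, 12) [668. 571.]
(-14, 12) [688. 332.]
(14, -12) [455. 570.]
(-14, -12) [468. 332.]
trig [187. 516.]
trig [189. 335.]
```

View pics/w18c.png

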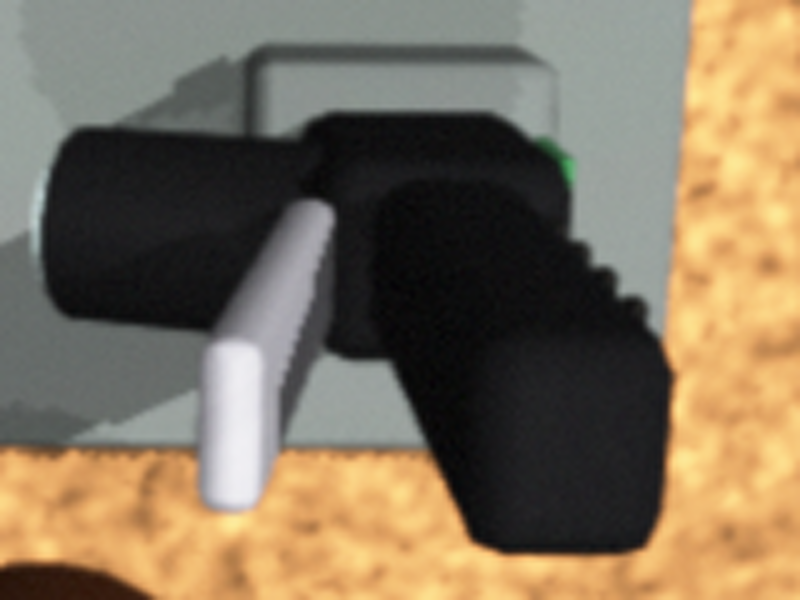

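Emit:
drive_tool([
  [0.003, 0.1, 0],
  [0.005, 0.2, 0],
  [0.005, 0.205, 0.1],
  [0.005, 0.205, 0.2],
  [0.005, 0.205, 0.25],
  [0.005, 0.205, 0.25],
  [0.005, 0.205, 0.25],
], gripper=[1, 1, 1, 1, 1, 1, 1], twist=[0, 0, 0, 0, 0, 0, 0])

```text
time_s: 18.75
eef_pos: [591.6, 340.1, 196.0]
ee_rot: [0.0, 0.227, 0.974, 0.0]
force: [-0.0, -0.2, -0.1]
grip_width: 1.003
```

```bash
python3 look.py w19
python3 - <<'E'
from h import *
plan([[591.5,340.6,132]],153.9)
E
```

```text
[591.6 340.1 196. ] 18.75
t 18.8 pos [591.8 340.2 196.5] yaw 153.77 tilt [-0.0011  0.0012 -1.    ] F [ 0.3  0.9 -0.7] g 0.998 q [ 0.35  0.7   0.99  0.    1.45 -0.76]
  -> [591.5, 340.6, 132] [0.0025 0.0009 0.3224]
  twist -0.0015
```

View pics/w19.png

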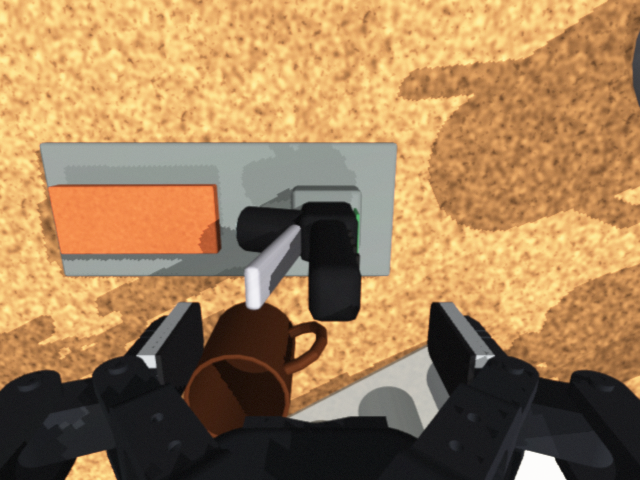

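Emit:
drive_tool([
  [0.002, 0, 0.07],
  [0.002, 0, 0.14],
  [0.002, 0, 0.21],
  [0.002, 0, 0.27],
  [0.002, 0, 0.31],
  [0.002, 0, 0.322],
  [0.002, 0, 0.322],
], gripper=[1, 1, 1, 1, 1, 1, 1], twist=[0, 0, 0, 0, 0, 0, 0])

```text
time_s: 19.5
eef_pos: [591.1, 340.4, 130.8]
ee_rot: [-0.0, 0.226, 0.974, -0.0]
force: [0.2, -0.4, -0.7]
grip_width: 1.001
```

```bash
python3 look.py w20
python3 - <<'E'
from h import *
plan([[591.5,340.6,132]],153.9)
E
```

```text
[591.1 340.4 130.8] 19.5
t 19.55 pos [591.2 340.4 131.3] yaw 153.83 tilt [-4.e-04  4.e-04 -1.e+00] F [-0.3 -0.1 -0.2] g 1.001 q [ 0.35  0.74  1.08 -0.    1.32 -0.76]
  -> [591.5, 340.6, 132] [-0.0009  0.0013 -0.0036]
  twist -0.0007
```

View pics/w20.png

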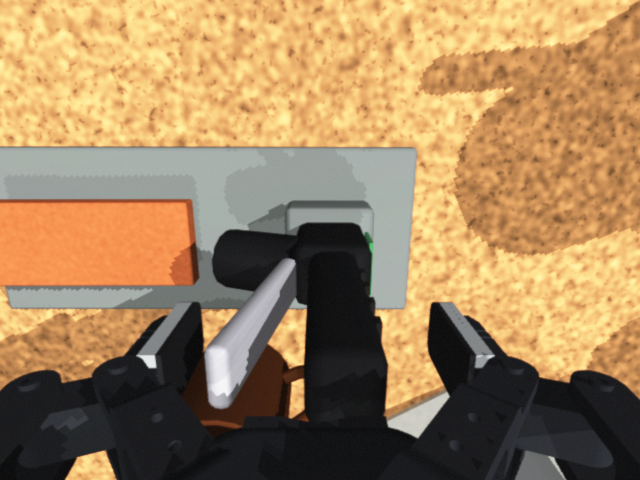

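The trigger at (225,380) and the grip at (345,350) both sit between the open pads. I'll squeeze.

Emit:
drive_tool([
  [0, 0, 0],
  [0, 0, 0],
  [0, 0, 0],
  [0, 0, 0],
  [0, 0, 0],
  [0, 0, 0],
  [0, 0, 0],
  [0, 0, 0],
  [0, 0, 0],
  [0, 0, 0],
], gripper=[0.8, 0.7, 0.6, 0.55, 0.5, 0.48, 0.46, 0.44, 0.42, 0.4], twist=[0, 0, 0, 0, 0, 0, 0, 0, 0, 0], newtons=35)

```text
time_s: 20.55
eef_pos: [592.3, 342.0, 132.2]
ee_rot: [0.002, 0.226, 0.974, 0.002]
force: [8.5, 10.0, 5.9]
grip_width: 0.436
```

```bash
python3 look.py w21
python3 - <<'E'
from h import *
plan([[591.5,340.6,132]],153.9)
E
```

```text
[592.3 342.  132.2] 20.55
t 20.6 pos [592.2 342.  132.2] yaw 153.86 tilt [-0.0031  0.0052 -1.    ] F [8.7 9.6 5.1] g 0.437 q [ 0.35  0.74  1.08  0.    1.31 -0.76]
  -> [591.5, 340.6, 132] [ 0.0004 -0.0078  0.0009]
  twist -0.0005
```

View pics/w21.png

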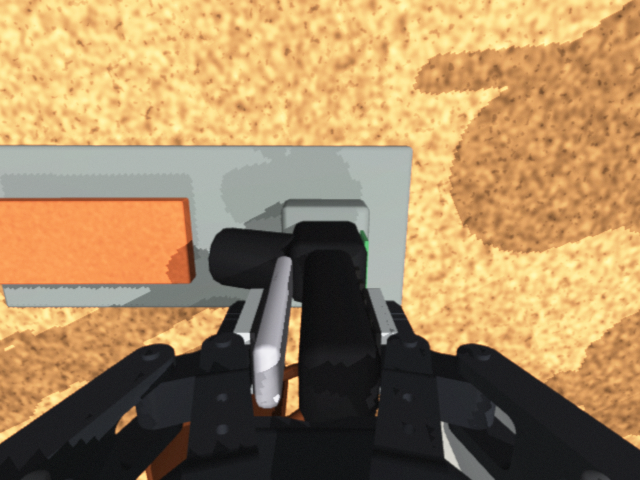

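The opening of 0.437 (about 38 mm, allowing for the same offset as at the tile) matches a full squeeze. I'll recentre the jaws on the grip, firm up a little and hold.

Emit:
drive_tool([
  [0, 0.004, 0],
  [0, 0.007, 0],
  [0, 0.007, 0],
  [0, 0.007, 0],
  [0, 0.007, 0],
  [0, 0.007, 0],
  [0, 0.007, 0],
  [0, 0.007, 0],
  [0, 0.007, 0],
  [0, 0.007, 0],
  [0, 0.007, 0],
  [0, 0.007, 0],
  [0, 0.007, 0],
  [0, 0.007, 0],
  [0, 0.007, 0],
  [0, 0.007, 0],
], gripper=[0.38, 0.38, 0.38, 0.38, 0.38, 0.38, 0.38, 0.38, 0.38, 0.38, 0.38, 0.38, 0.38, 0.38, 0.38, 0.38], twist=[0, 0, 0, 0, 0, 0, 0, 0, 0, 0, 0, 0, 0, 0, 0, 0], newtons=50)

```text
time_s: 22.2
eef_pos: [592.3, 342.2, 132.3]
ee_rot: [0.001, 0.226, 0.974, 0.001]
force: [3.2, 3.2, 8.1]
grip_width: 0.427
```

```bash
python3 look.py w22
python3 - <<'E'
from h import *
plan([[591.5,340.6,132]],153.9)
from rig import cams
c=cams.capture('scene'); crop(c,380,260,80,120,5,'s22.png')
E
```

```text
[592.3 342.2 132.3] 22.2
t 22.25 pos [592.3 342.2 132.3] yaw 153.85 tilt [-0.0022  0.0022 -1.    ] F [3.6 3.5 8.4] g 0.433 q [ 0.35  0.75  1.08 -0.    1.32 -0.76]
  -> [591.5, 340.6, 132] [ 0.0003 -0.0088  0.0016]
  twist -0.0006
```

View pics/s22.png

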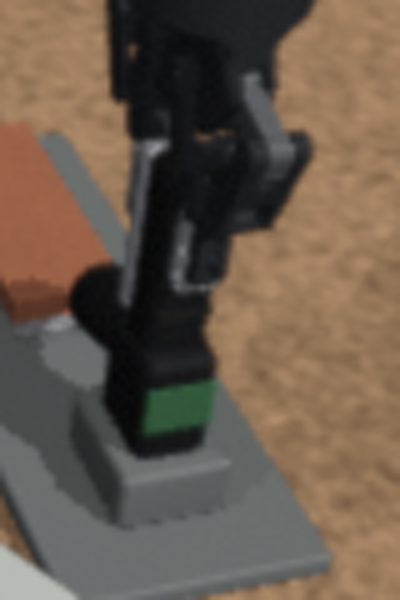

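View pics/w22.png

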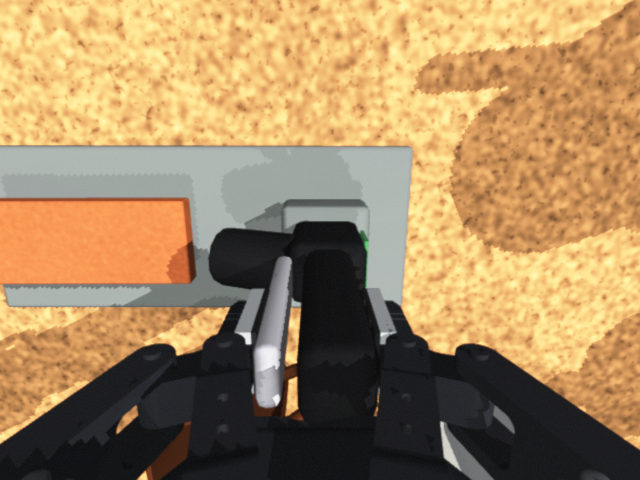

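With the force up from 35 to 50 N the opening hardly changed, and the lever stands parallel to the grip, so it's at its stop. It has been held about 1.6 s. I'll release and withdraw upward.

Emit:
drive_tool([
  [0, 0, 0],
  [0, 0, 0],
  [0, 0, 0],
  [0, 0, 0],
  [0, 0, 0],
  [0, 0, 0],
  [0, -0.01, 0],
  [0, -0.01, 0],
  [0, -0.01, 0],
  [0, -0.01, 0],
  [0, -0.01, 0],
], gripper=[0.38, 0.38, 0.5, 0.6, 0.7, 0.8, 0.9, 1, 1, 1, 1], twist=[0, 0, 0, 0, 0, 0, 0, 0, 0, 0, 0])

```text
time_s: 23.4
eef_pos: [590.8, 339.9, 131.0]
ee_rot: [0.0, 0.226, 0.974, 0.0]
force: [-0.7, -0.1, 0.8]
grip_width: 1.0
```

Emit:
drive_tool([
  [0, 0, -0.05],
  [0, 0, -0.12],
  [0, 0, -0.2],
  [0, 0, -0.3],
  [0, 0, -0.4],
  [0, 0, -0.5],
  [0, 0, -0.6],
  [0, 0, -0.6],
  [0, 0, -0.6],
], gripper=[1, 1, 1, 1, 1, 1, 1, 1, 1], twist=[0, 0, 0, 0, 0, 0, 0, 0, 0])

```text
time_s: 24.3
eef_pos: [590.8, 339.8, 251.2]
ee_rot: [0.0, 0.226, 0.974, 0.0]
force: [-1.1, -0.5, -1.5]
grip_width: 0.999
```

```bash
python3 look.py w23
python3 - <<'E'
from h import *
plan([],153.9)
from rig import cams
c=cams.capture('scene'); cv2.imwrite('pics/s23.png',c['pixels'][:,:,::-1])
c=cams.capture('top'); cv2.imwrite('pics/t23.png',c['pixels'][:,:,::-1])
E
```

```text
[590.8 339.8 251.2] 24.3
t 24.35 pos [590.5 339.7 250.2] yaw 153.83 tilt [ 8.e-04 -8.e-04 -1.e+00] F [ 0.1  0.6 -1.4] g 0.999 q [ 0.35  0.67  0.9   0.    1.57 -0.76]
  twist -0.0007
```

View pics/w23.png

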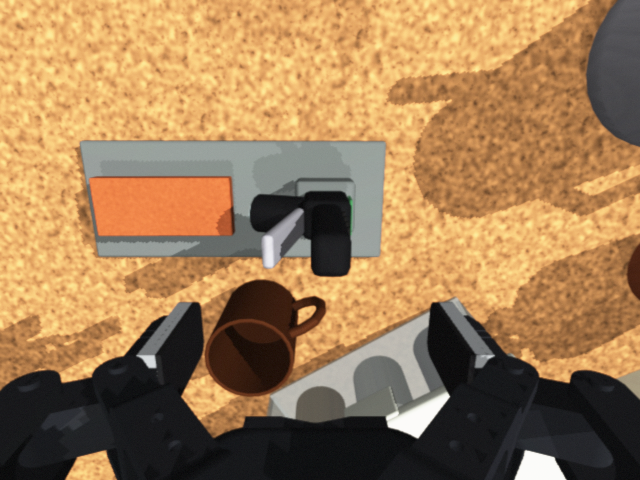

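View pics/s23.png

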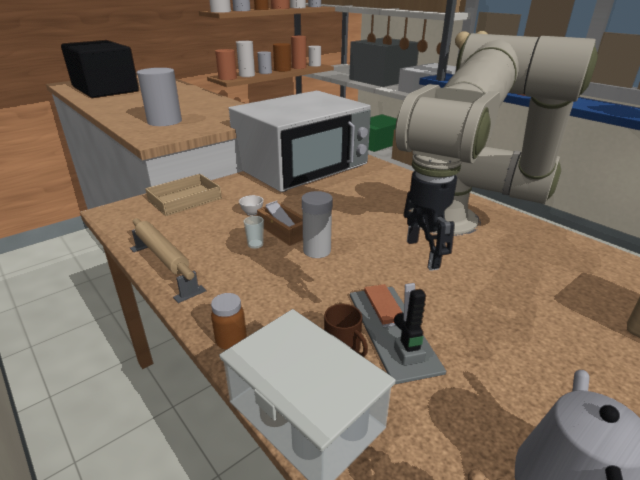

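View pics/t23.png

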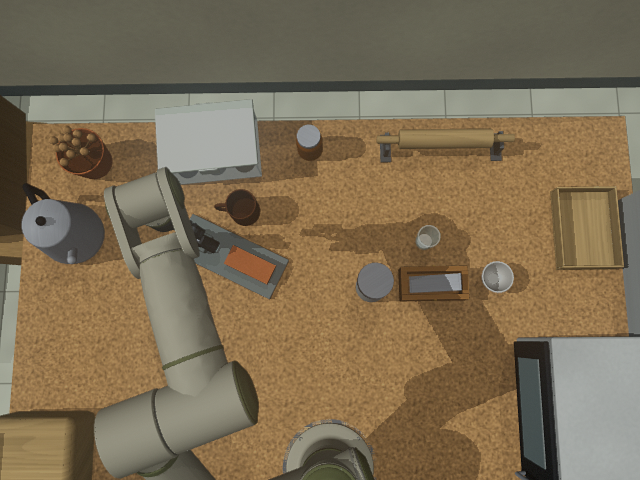

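The wrist view shows the tile on the plate (161,206) and the trigger tip sprung back at (268,250). In the top view the canister (375,282), bowl (497,277), glass (428,237) and mug (241,207) are where they started, and the arm touches nothing. I'll hand in.

```bash
python3 -c "
from rig import job; print(job.finish_job())"
```

```text
the job is handed in; nothing more can be done
None
```

The job is done and handed in at about 24 s of the 64 s allowed. No verdict is reported, so the results below are from my own checks.

- **Tile:** I pressed its canister end down to the stop (about 20 N), gripped the raised end and carried it to the plate. There I set the low end down first, let it pivot flat between the pads, slid it back about 2 mm and released it.
- **Trigger:** I squeezed it fully and held it for about 1.6 s, then released it. Going from 35 N to 50 N barely changed the opening, which means it was at its stop. It sprang back when released.
- **Tile position:** it lies flat and lengthwise on the plate. Sideways it is within about 1 mm of centre.
- **Disagreement lengthwise:** before the 2 mm slide, my estimates of the offset ranged from about 0 to 5 mm towards the sensor head. The last wrist view puts it between 0 and 1.5 mm. Camera calibration is only good to about 2 mm.
- **Surroundings:** in the last pictures the canister, bowl, glass and mug stand where they started. The gripper was clear above everything.

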